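Hook the return spring of a flatbread press back onto its post

TASK

The return spring of the flatbread press has come off. Take the spring puller from its wooden stand, hook its toe in the slot at the end of the spring's tag, and with it stretch the spring until the tag's round eye drops over the anchor post and sits fully down on it. Work gently, by feel: do not press hard, overstretch the spring, touch the press or spring with the gripper or disturb the things around; at the end put the puller back upright in its stand.

Things in the scene. Friction and masses are not known exactly. Their poses are not given: they have to be found in the camera images.
- press: Flatbread press of bare aluminium, fixed: base bar 180 x 46 x 8 mm along the spring; on its -y side two closed round plates (112 mm across, 29 mm high) and a lever (45 mm high). Origin on the worktop, on the spring's line; x is the direction in which the spring is to be stretched, z up. The press carries the spring. Neither bears more than 18 N from the puller
- pivot_pin (a point): Where the spring is held, at one end of the base bar (pin 34 mm high), 24 mm over the worktop; press axes. About it the spring swings sideways (up to 0.35 rad) and lifts almost freely; let go, it falls back level by its own weight, 24 mm over the worktop, no lower
- slot_mid (a point): Middle of the clamp slot, 127 mm along press x from the pivot pin, 24 mm over the worktop. The upright steel anchor post is clamped on this line up to 12 mm either way along x: its place is not measured, find it by feel or sight. Post 10 mm across, slightly chamfered flat top 36 mm over the worktop, 15 mm collar below ending 21 mm over the worktop
- anchor_eye (a point): Centre of the round eye (14 mm across) in the spring's end tag, mid-thickness; this goes over the post. Tag: flat steel plate 67 x 24 x 4 mm; x points outward along spring and tag, z is its normal. Eye 70 mm from the pivot pin with the spring free; solid metal 23 mm long on the spring side of the eye. Fully down on the post the point is 24 mm over the worktop
- pull_slot (a point): Centre of the slot for the puller in the same tag, 24 mm further out than the eye: 14 mm long (along x), 10 mm wide, half-way through the thickness; 6 mm of metal beyond it. Axes as the eye
- spring (a joint): Stretch of the spring in m: 0 free, grows as the tag is pulled away from the pivot pin; 120 N/m, no preload. Hooked on the post it is 43 to 67 mm, so 5.2 to 8.0 N. Above 85 mm the spring counts as overstretched
- puller: Spring puller, 130 g, 110 mm tall, upright. Origin: lower end of its pin, z up, x the way the toe points. From below: toe 4 mm thick, 6 mm wide, from x = -3 to +7 mm; pin 6 mm across up to z 13; collar 12 mm across, z 13 to 19; shank 10 mm across; guard 34 x 34 mm, z 45 to 50. In the stand the guard rests on the stand's top, origin 3 mm over the worktop
- puller_grip (a point): Centre of the puller's square wooden handle, 24 x 24 mm, 60 mm tall (z 50 to 110 mm of the puller), sides parallel to the puller's x and y; 80 mm above its lower end. Axes as the puller. It wants a firm grip
- puller_throat (a point): Middle of the bare pin between toe and collar (a 9 mm gap that takes the 4 mm tag), 8.5 mm above the puller's lower end. Axes as the puller
- stand_mouth (a point): Centre of the mouth of the round hole (22 mm across, 3 mm chamfer, straight through) in the top of the fixed wooden stand, a block 76 x 76 x 48 mm; this point is 48 mm over the worktop
- tumbler: Steel tumbler, 65 mm across, 74 mm tall; bystander, loose. Origin at its foot
- garlic: Garlic bulb, about 50 mm; bystander, loose. Origin at its foot
- tomato: Tomato, about 73 mm across, 69 mm tall; bystander, loose. Origin at its foot
Things that resemble listed ones, but are neither listed nor needed, are in the scene too. There is more than one size of the puller; the job needs the smaller.

How it is judged:
By the outcome, as a careful person would: the job done as asked, in the order asked, and still so for the second after the job is handed in, with the robot touching nothing.
It also fails if it takes over 67 s, if anything falls off the work surface, if the arm or the gripper's body presses on something with over 40 N, if the wrist force passes 120 N, or if a joint passes its speed limit or range.

ROBOT

A 6-joint arm with a two-finger parallel gripper is mounted at the origin on a cart in front of the work surface, level with it; the furniture and walls round the work are solid. World frame = base frame: x ahead of the robot, y to its left, z up, the work surface at z = 0. Lengths are in m, angles in rad, forces in N, time in s.
With the tool pointing down it reaches from about 0.275 to 0.825 m from the base axis. Payload 5.2 kg.
Tool frame: the origin (TCP) lies on the centre line of the jaws, within the pads' length; the fingertips stand 22 mm ahead of it and the grasp point (between the pads) lies 3 mm ahead of it (robot.nose_length is the distance from the TCP to the fingertips, in m); z points along the fingers, x is the direction in which the jaws open and shut, and the axes are right-handed (so a half turn about z gives the same grasp; the last joint's range is limited). The gripper opens to 93 mm and grips with 3 to 60 N. Pads are 15 mm wide; open, the fingers measure 128 mm over their backs; the gripper's body (75 mm by 188 mm) begins 65 mm behind the grasp point.
Start: joints at [0.935, 0.259, 1.535, -0, 1.348, -0.203], TCP at [0.231, 0.499, 0.241] pointing down, gripper open.
Joint ranges: [-3.14, 3.14], [-0.91, 2.08], [0.19, 2.58], [-1.22, 4.36], [0.22, 2.71], [-3.12, 3.12]. Speed limits (rad/s): [2.57, 2.57, 3.14, 3.14, 3.14, 3.14].

INTERFACE

Orientations are given as a rotation vector (axis times angle).
In Python, from station import robot gives the robot as it stands.
- The arm moves only by the tool drive_tool, never from a script. Its argument "moves" is a list that holds one entry, the list of rows, each a list of 7 numbers: the closure, from 0 (fully open) to 1 (shut), then the shift along the tool's x, y, z in cm, then the turn, a rotation vector about the tool's x, y, z in rad. In form: [[[claw, dx, dy, dz, wx, wy, wz], ...]]. A call has 1 to 12 rows; each row shifts and turns the commanded pose from where the row before left it, along the tool's axes as they then stand; what a row does not reach is not made up. A row lasts 1/12 s, in which the tool goes at most 41.7 mm and 7.16 degrees, less where a joint would pass 70% of its speed; a pose out of reach is approached as far as the arm can. A call is refused whole if a number of a shift passes 4.17 or a number of a turn 0.125, either way. A call with a gripper value outside its range is refused whole. The fingers move at their own pace and stop on an object; "force" is the grip in N (left out, the last holds). Time passes only in rows, so rows that do not move let the fingers close. It gives the time, the measured TCP pose, the force and the opening at its end, in the units of the state.
- robot.state(): the state, without advancing time (a new reading comes with each control period).
- robot.read_camera(name): name is "scene" or "top" or "wrist"; returns the picture (384x512x3 uint8, red, green, blue); there is no depth.
- robot.get_calibration(name): a dict with "mtx" (3x3 intrinsics, pixels), "R" (3x3) and "t" (3): a world point X has camera coordinates R X + t. Camera axes: x right, y down, z forward; pixel columns grow to the right and rows downward; lengths in m; the calibration is good to about 2 mm. A picture is of the moment at which its call begins: read the wrist's pose just before it. get_calibration takes no time and is no camera call; for the wrist camera it gives the pose at the moment of the call.
- robot.close_job(): hands the job in, once; it reports no verdict.
The state is a dict: "time_s": time; "joints": joint angles; "dq": joint speeds; "effort": joint torques, N m; "tcp_pos": TCP position; "tcp_rot": TCP orientation; "wrist_force": force on the tool from outside, world axes, zero at the start; "wrist_torque": the same for the moment, N m; "gripper_width": finger opening in m.
Only numpy, scipy, OpenCV 4.12 (cv2) and the standard library are available. Lean on these libraries where they do the work, as an engineer would, in place of code of your own. Each camera call takes 0.05 s, during which the arm holds its last target.

## Working session

There is one attempt and no reset: what is moved stays moved. The work goes in short steps, Python scripts to look and compute and a tool call to move; the robot and the scene stay as the last step left them, time stands still between calls to the robot, and variables do not carry over. Pictures are saved under pics/ and viewed, and the job is handed in when it is done.

Besides the shell and the picture viewer there is one more tool, called after "Emit:" as name([rows], argument=value, ...), one row to a line, values as JSON. drive_tool: Moves the arm, as the interface text tells. Its arguments: {"type":"object","properties":{"moves":{"type":"array","items":{"type":"array","items":{"type":"array","items":{"type":"number"}}}},"force":{"type":"number"}},"required":["moves"]}

```bash
mkdir -p pics
cat > h.py <<'E'
import numpy as np, cv2
from station import robot
def snap(n,name):
    im=robot.read_camera(n); cv2.imwrite(f'pics/{name}.png',im[:,:,::-1]); return im
def proj(n,P,c=None):
    c=c or robot.get_calibration(n); p=c['R']@np.array(P,float)+c['t']; q=np.array(c['mtx'])@p; return q[:2]/q[2]
def unproj(n,uv,z,c=None):
    c=c or robot.get_calibration(n); R=np.array(c['R']);t=np.array(c['t'])
    d=R.T@np.linalg.inv(c['mtx'])@np.array([uv[0],uv[1],1.]); o=-R.T@t
    return o+d*(z-o[2])/d[2]
E
python3 - <<'E'
from h import *
for n in ('scene','top','wrist'):
    snap(n,n+'0'); c=robot.get_calibration(n); print(n,np.round(c['mtx'],1).tolist(),np.round(-np.array(c['R']).T@c['t'],3)); print(np.round(c['R'],3).tolist())
s=robot.state(); print(s)
E
```

```text
scene [[441.1, 0.0, 254.2], [0.0, 441.1, 188.4], [0.0, 0.0, 1.0]] [0.091 0.205 1.059]
[[-0.318, -0.948, -0.004], [-0.819, 0.277, -0.502], [0.477, -0.156, -0.865]]
top [[476.1, 0.0, 251.0], [0.0, 476.1, 191.6], [0.0, 0.0, 1.0]] [0.434 0.025 1.247]
[[-0.018, -1.0, -0.012], [-0.99, 0.02, -0.137], [0.137, 0.01, -0.991]]
wrist [[305.4, 0.0, 256.9], [0.0, 305.4, 190.6], [0.0, 0.0, 1.0]] [0.168 0.528 0.384]
[[0.419, 0.908, -0.002], [0.88, -0.405, 0.248], [0.224, -0.106, -0.969]]
{'time_s': 0.15, 'joints': array([ 9.35204553e-01,  2.59180421e-01,  1.53580268e+00,  7.76397886e-06,
        1.34798476e+00, -2.02803399e-01]), 'dq': array([ 6.70226674e-04,  2.42951227e-06, -2.86848188e-03, -1.13562564e-04,
       -1.20092943e-04, -1.37689430e-03]), 'effort': array([ 2.75157385e-03, -4.37644780e+01, -2.84233689e+01,  7.18280487e-02,
        3.80150881e-02, -6.43397425e-05]), 'tcp_pos': array([0.23042541, 0.49899563, 0.2400177 ]), 'tcp_rot': array([ 2.64618920e+00,  1.69240471e+00, -2.02089002e-03]), 'wrist_force': array([-0.71535398,  0.33082923, -0.46783493]), 'wrist_torque': array([-0.00029404, -0.05198841,  0.03995137]), 'gripper_width': 0.09315223470719294}
```

View pics/scene0.png

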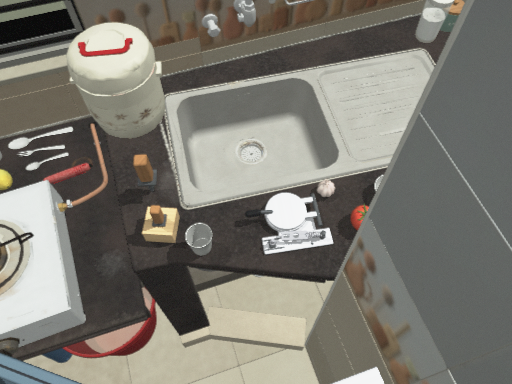

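View pics/top0.png

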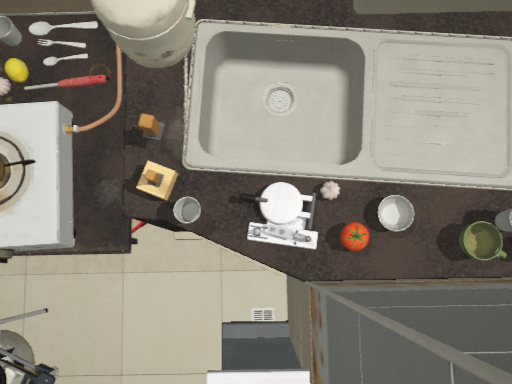

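View pics/wrist0.png

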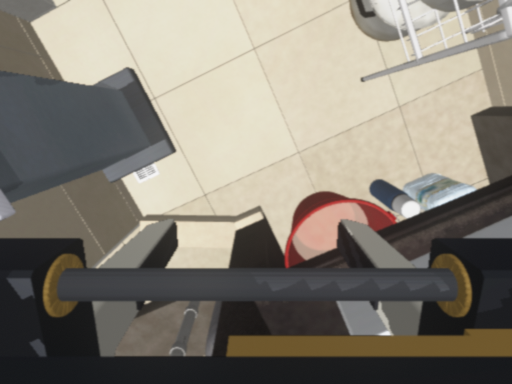

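Run:
```python
import cv2
a=cv2.imread('pics/top0.png')
cv2.imwrite('pics/topA.png',cv2.resize(a[95:235,115:225],None,fx=5,fy=5,interpolation=3)[:600])
cv2.imwrite('pics/topB.png',cv2.resize(a[170:260,230:350],None,fx=6,fy=6,interpolation=3))
a=cv2.imread('pics/scene0.png')
cv2.imwrite('pics/scA.png',cv2.resize(a[140:260,120:230],None,fx=5,fy=5,interpolation=3))
cv2.imwrite('pics/scB.png',cv2.resize(a[175:265,230:350],None,fx=6,fy=6,interpolation=3))
```

```text
(no output)
```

View pics/topA.png

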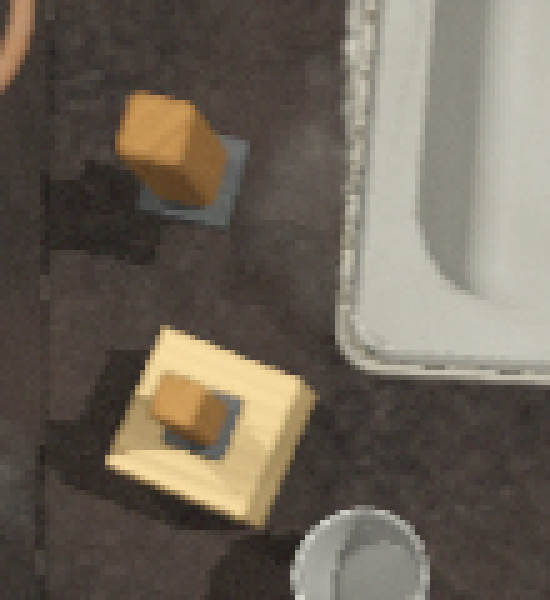

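View pics/topB.png

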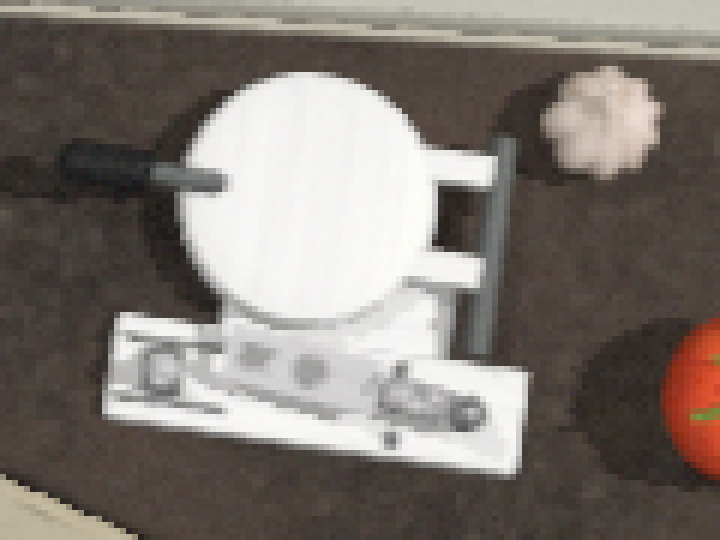

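View pics/scA.png

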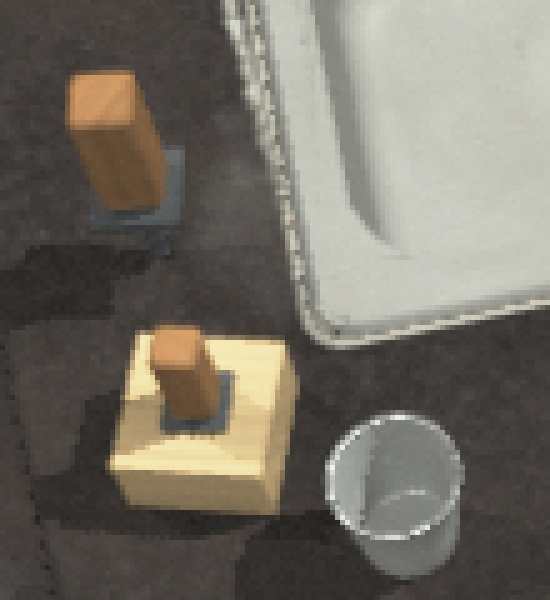

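View pics/scB.png

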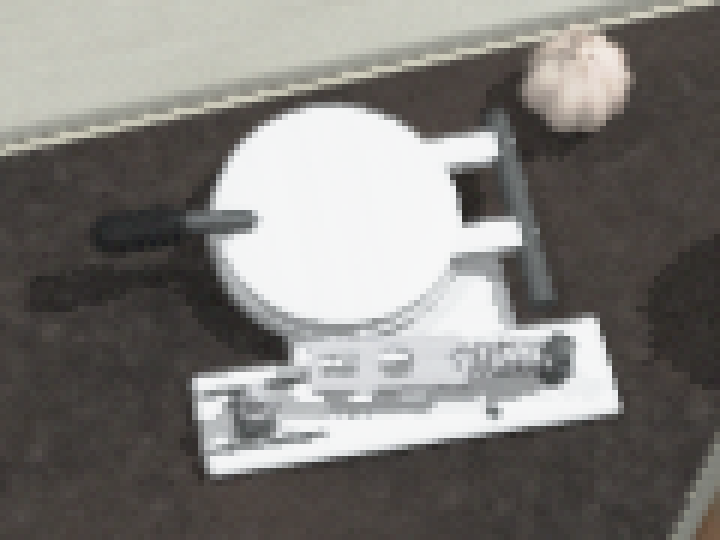

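Run:
```python
from h import *
A=lambda u,v:(u/5+115,v/5+95)
cs=[unproj('top',A(*p),.048)[:2] for p in [(165,327),(316,393),(260,525),(105,462)]]
print('stand',np.round(cs,4).tolist(),np.mean(cs,0))
d=np.array(cs); print(np.linalg.norm(np.diff(d,axis=0),axis=1), np.arctan2(*(d[0]-d[3])[::-1]),np.arctan2(*(d[1]-d[2])[::-1]),np.arctan2(*(d[0]-d[1])[::-1]))
S=lambda u,v:(u/5+120,v/5+140)
cs=[unproj('scene',S(*p),.048)[:2] for p in [(140,332),(290,342),(270,470),(110,462)]]
print('stand sc',np.round(cs,4).tolist(),np.mean(cs,0))
print('handle top', unproj('top',A(170,391),.113), unproj('scene',S(176,341),.113))
B=lambda u,v:(u/6+230,v/6+170)
cs=[unproj('top',B(*p),.008)[:2] for p in [(117,313),(528,370),(518,472),(104,415)]]
print('bar',np.round(cs,4).tolist(),np.mean(cs,0)); d=np.array(cs);print(np.linalg.norm(np.diff(d,axis=0),axis=1),[np.arctan2(*(d[i]-d[j])[::-1]) for i,j in((0,1),(3,2))])
T=lambda u,v:(u/6+230,v/6+175)
cs=[unproj('scene',T(*p),.008)[:2] for p in [(192,378),(600,318),(620,410),(210,475)]]
print('bar sc',np.round(cs,4).tolist(),np.mean(cs,0)); 
print('eye',unproj('top',B(312,371),.026),unproj('scene',T(397,360),.026))
print('slot',unproj('top',B(257,355),.026),unproj('scene',T(336,365),.026))
print('pin',unproj('top',B(467,412),.034),unproj('scene',T(557,350),.034))
print('post',unproj('top',B(163,367),.036),unproj('scene',T(245,410),.036))
print('tumbler',unproj('top',(187,210),.074),'garlic',unproj('top',(330,190),.025),'tomato',unproj('top',(355,236),.06))
```

```text
stand [[0.6859, 0.3007], [0.6499, 0.2228], [0.5823, 0.2512], [0.6163, 0.3307]] [0.63361381 0.27635216]
[0.08584302 0.07321576 0.08644006] -0.4060956903175861 -0.39750070689432065 1.1372116186041505
stand sc [[0.6859, 0.3001], [0.6553, 0.2277], [0.588, 0.2542], [0.618, 0.3293]] [0.63677384 0.2778273 ]
handle top [0.64059746 0.28302491 0.113     ] [0.6371728  0.27841037 0.113     ]
bar [[0.5249, 0.0431], [0.4968, -0.134], [0.4532, -0.128], [0.4809, 0.0495]] [ 0.4889391  -0.04233017]
[0.17929943 0.0440552  0.17971611] [np.float64(1.4136154016625293), np.float64(1.4157120541673724)]
bar sc [[0.5238, 0.0429], [0.4938, -0.135], [0.4512, -0.1258], [0.4793, 0.0502]] [ 0.48701962 -0.04194347]
eye [ 0.49722481 -0.03976392  0.026     ] [ 0.49638114 -0.03964617  0.026     ]
slot [ 0.50447919 -0.01651311  0.026     ] [ 0.50250192 -0.01426373  0.026     ]
pin [ 0.47829658 -0.10424335  0.034     ] [ 0.47592831 -0.10347551  0.034     ]
post [0.4995958  0.02368623 0.036     ] [0.49151499 0.03097687 0.036     ]
tumbler [0.55318487 0.19648386 0.074     ] garlic [ 0.60283375 -0.16679408  0.025     ] tomato [ 0.48171793 -0.21836737  0.06      ]
```

Emit:
drive_tool([
  [[0,-0.27,1.5,0,0,0,0],[0,-0.27,3.5,0,0,0,0],[0,-0.27,4,0,0,0,0],[0,-0.27,4.1,0,0,0,0],[0,-0.27,4.1,0,0,0,0],[0,-0.27,4.1,0,0,0,0],[0,-0.27,4.1,0,0,0,0],[0,-0.27,4.1,0,0,0,0],[0,-0.27,4.1,0,0,0,0],[0,-0.27,4.1,0,0,0,0],[0,-0.27,3.5,0,0,0,0],[0,-0.27,2,0,0,0,0]],
])

```text
time_s: 1.15
tcp_pos: [0.6125, 0.2858, 0.2395]
tcp_rot: [2.648, 1.689, -0.001]
wrist_force: [-0.2, 0.8, -0.2]
gripper_width: 0.0931
```

Run:
```python
from h import *
for i in range(2): s=robot.state(); snap('wrist','w1')
s=robot.state(); print(s['time_s'],s['tcp_pos'],s['tcp_rot'],s['joints'])
```

```text
1.25 [0.61209628 0.28566571 0.23909209] [ 2.64966812e+00  1.68654915e+00 -1.91157118e-03] [ 2.72408298e-01  4.88495198e-01  1.19964430e+00 -1.03219685e-03
  1.45441428e+00 -8.61142903e-01]
```

View pics/w1.png

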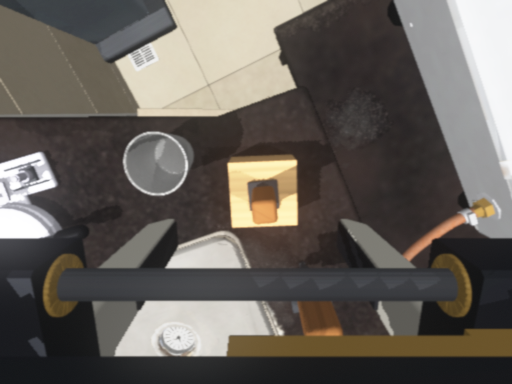

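Run:
```python
from h import *
a=cv2.imread('pics/w1.png')
cv2.imwrite('pics/w1c.png',cv2.resize(a[145:240,210:320],None,fx=6,fy=6,interpolation=2))
```

```text
(no output)
```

View pics/w1c.png

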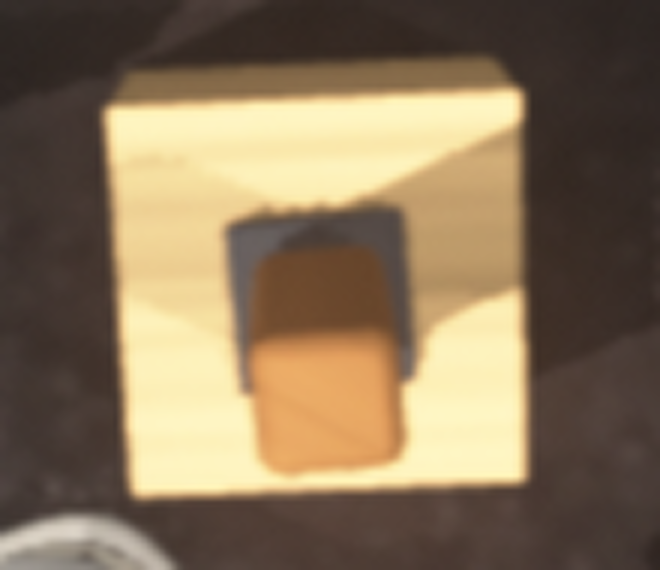

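Run:
```python
from h import *
c=robot.get_calibration('wrist')
W=lambda p:(p[0]/6+210-.4,p[1]/6+145-.4)
def q(n,ps,z):
    d=np.array([unproj('wrist',W(p),z,c)[:2] for p in ps]); 
    e=[d[1]-d[0],d[2]-d[3],d[0]-d[3],d[1]-d[2]]
    print(n,np.round(d.mean(0),4),[round(float(np.degrees(np.arctan2(v[1],v[0]))),1) for v in e],np.round([np.linalg.norm(v) for v in e],4))
q('handle',[(250,338),(400,330),(406,462),(262,472)],.113)
q('guard',[(228,228),(405,210),(415,380),(242,395)],.053)
q('stand',[(104,107),(524,92),(528,483),(132,497)],.048)
from scipy.spatial.transform import Rotation as R
s=robot.state();M=R.from_rotvec(s['tcp_rot']).as_matrix();print(M.round(3))
print(np.degrees(np.arctan2(M[1,0],M[0,0])), M.T@(np.array([.634,.277,.25])-s['tcp_pos']))
```

```text
handle [0.6331 0.2829] [68.2, 69.2, 159.6, 158.4] [0.023  0.0226 0.0219 0.0215]
guard [0.6339 0.2825] [71.0, 70.2, 159.2, 159.2] [0.0328 0.0328 0.0325 0.0329]
stand [0.6344 0.2823] [67.1, 67.2, 157.7, 157.4] [0.0774 0.0771 0.0767 0.0765]
[[ 0.423  0.906 -0.001]
 [ 0.906 -0.423 -0.001]
 [-0.001 -0.    -1.   ]]
64.95459773661675 [ 0.00140643  0.02351201 -0.01091134]
```

Run:
```python
from h import *
def tri(a,b):
    Ps=[]
    for n in('top','scene'):
        c=robot.get_calibration(n); Ps.append(np.array(c['mtx'])@np.c_[c['R'],c['t']])
    X=cv2.triangulatePoints(Ps[0],Ps[1],np.array(a,float),np.array(b,float)); return (X[:3]/X[3]).ravel()
A=lambda u,v:(u/5+115,v/5+95);S=lambda u,v:(u/5+120,v/5+140)
print('big top',tri(A(156,122),S(101,98)))
print('small top',tri(A(173,393),S(178,341)))
print('big guard',tri(A(194,180),S(138,190)))
```

```text
big top [0.76525207 0.28321004 0.14539454]
small top [0.63903683 0.27987978 0.11141482]
big guard [0.75768846 0.28202074 0.06844747]
```

Emit:
drive_tool([
  [[0,0.63,2.07,0,0,0,0],[0,0,0,2,0,0,-0.079],[0,0,0,3.5,0,0,0],[0,0,0,3.5,0,0,0],[0,0,0,3,0,0,0],[0,0,0,2,0,0,0],[0,0,0,1.2,0,0,0],[0,0,0,0.4,0,0,0],[0,0,0,0,0,0,0]],
], force=50)

```text
time_s: 2.0
tcp_pos: [0.6299, 0.2862, 0.0841]
tcp_rot: [-2.577, -1.796, 0.002]
wrist_force: [0.3, 0.3, 0.4]
gripper_width: 0.093
```

Run:
```python
from h import *
snap('wrist','w2'); s=robot.state(); print(s['time_s'],s['tcp_pos'],s['tcp_rot'],s['wrist_force'])
```

```text
2.05 [0.6308235  0.28633158 0.08548569] [2.57712302e+00 1.79635088e+00 1.44318079e-03] [-0.63815384 -0.39755803  0.65321559]
```

View pics/w2.png

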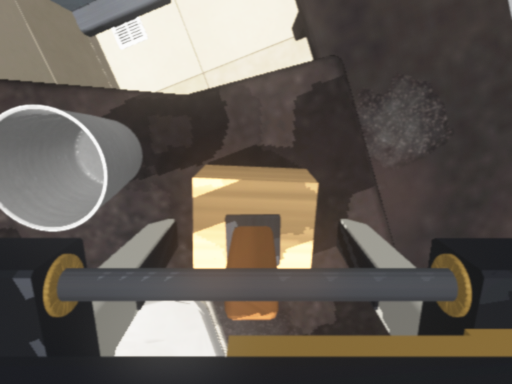

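Run:
```python
from h import *
print(robot.state()['tcp_pos'],robot.state()['tcp_pos'])
robot.read_camera('top'); print(robot.state()['tcp_pos']); c=robot.get_calibration('wrist')
a=cv2.imread('pics/w2.png')
cv2.imwrite('pics/w2c.png',cv2.resize(a[160:330,180:330],None,fx=3.5,fy=3.5,interpolation=2))
print(-np.array(c['R']).T@c['t'])
for p in ([227,226],[279,225]): print(unproj('wrist',p,.053,c))
for p in ([231,237],[274,237]): print(unproj('wrist',p,.113,c))
```

```text
[0.6308235  0.28633158 0.08548569] [0.6308235  0.28633158 0.08548569]
[0.63144562 0.28635891 0.0863563 ]
[0.56633638 0.30985943 0.23018898]
[0.62409859 0.26900361 0.053     ]
[0.63458885 0.29935414 0.053     ]
[0.60960106 0.28260527 0.113     ]
[0.61573695 0.29924539 0.113     ]
```

View pics/w2c.png

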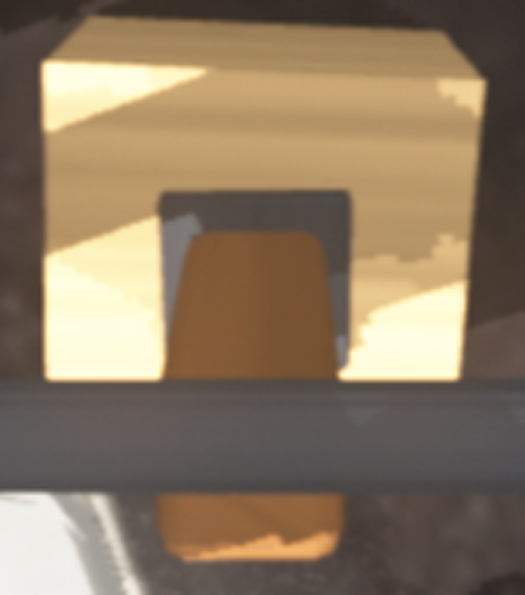

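Run:
```python
from h import *
c=robot.get_calibration('wrist')
y=np.array([.938,-.345,0])
for ps,h in (([(225.5,214.5),(279.6,214.2)],.017),([(236,226.3),(271,226.3)],.012)):
  P=[unproj('wrist',p,.053,c) for p in ps]; print(P,np.mean(P,0)+h*y, np.linalg.norm(P[0]-P[1]))
P=[unproj('wrist',(180+u/3.5,160+v/3.5),.113,c) for u,v in ((178,558),(335,558))]; print(P,np.mean(P,0)-.012*y)
```

```text
[array([0.61681965, 0.27090329, 0.053     ]), array([0.62808103, 0.30200752, 0.053     ])] [0.63839634 0.2805904  0.053     ] 0.03308008131246418
[array([0.62620542, 0.27414729, 0.053     ]), array([0.6336859 , 0.29443549, 0.053     ])] [0.64120166 0.28015139 0.053     ] 0.0216233331051454
[array([0.64626153, 0.26814019, 0.113     ]), array([0.65316707, 0.28685456, 0.113     ])] [0.6384583  0.28163737 0.113     ]
```

Emit:
drive_tool([
  [[0,-0.26,0.8,0,0,0,0],[0,0,0,0,0,0,0],[0,0,0,0,0,0,0]],
], force=50)

```text
time_s: 2.35
tcp_pos: [0.6385, 0.2802, 0.0861]
tcp_rot: [2.578, 1.794, 0.004]
wrist_force: [1.3, -0.7, 0.1]
gripper_width: 0.0929
```

Run:
```python
from h import *
snap('wrist','w3');c=robot.get_calibration('wrist'); s=robot.state(); print(s['time_s'],s['tcp_pos'],s['tcp_rot'])
print(proj('wrist',np.array(s['tcp_pos'])*[1,1,0]+[0,0,.053],c))
for h in (.012,.017):
  for sx in (-1,1):
    print(h,sx,proj('wrist',np.array([s['tcp_pos'][0],s['tcp_pos'][1],.053])+sx*h*np.array([.345,.938,0])-h*np.array([.938,-.345,0]),c))
a=cv2.imread('pics/w3.png')
cv2.imwrite('pics/w3c.png',cv2.resize(a[160:330,180:330],None,fx=3.5,fy=3.5,interpolation=2))
```

```text
2.4 [0.63808108 0.28031388 0.08569128] [2.57780986 1.79469736 0.00258221]
[257.54012358 227.7876269 ]
0.012 -1 [237.74269415 209.26751223]
0.012 1 [277.29455388 209.20567555]
0.017 -1 [229.30407737 201.37334844]
0.017 1 [285.71528429 201.2847383 ]
```

View pics/w3c.png

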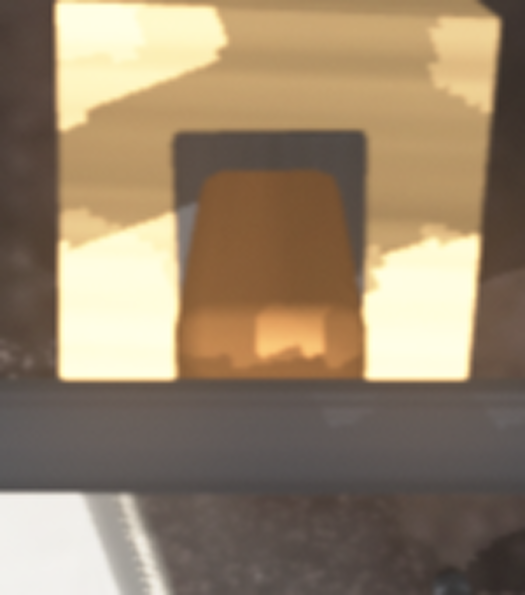

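Emit:
drive_tool([
  [[0,0,-0.15,0,0,0,0],[1,0,0,0,0,0,0],[1,0,0,0,0,0,0],[1,0,0,0,0,0,0],[1,0,0,0,0,0,0],[1,0,0,0,0,0,0],[1,0,0,0,0,0,0],[1,0,0,0,0,0,0]],
], force=50)

```text
time_s: 3.07
tcp_pos: [0.6359, 0.2811, 0.0846]
tcp_rot: [-2.578, -1.796, 0.0]
wrist_force: [-0.6, 1.1, 0.1]
gripper_width: 0.0509
```

Emit:
drive_tool([
  [[1,0,0,0,0,0,0],[1,0,0,0,0,0,0],[1,0,0,0,0,0,0],[1,0,0,0,0,0,0],[1,0,0,0,0,0,0],[1,0,0,0,0,0,0],[1,0,0,0,0,0,0],[1,0,0,0,0,0,0]],
], force=50)

```text
time_s: 3.73
tcp_pos: [0.6359, 0.281, 0.0846]
tcp_rot: [-2.578, -1.796, 0.0]
wrist_force: [-0.3, -0.9, -1.0]
gripper_width: 0.0237
```

Emit:
drive_tool([
  [[1,0,0,-1,0,0,0],[1,0,0,-2,0,0,0],[1,0,0,-3,0,0,0],[1,0,0,-3.5,0,0,0],[1,0,0,-3,0,0,0],[1,0,0,-2.5,0,0,0],[1,0,0,-1,0,0,0]],
])

```text
time_s: 4.32
tcp_pos: [0.6373, 0.2815, 0.2504]
tcp_rot: [2.575, 1.794, 0.011]
wrist_force: [0.4, 0.4, -0.5]
gripper_width: 0.024
```

Run:
```python
from h import *
snap('wrist','w4');snap('scene','s4'); s=robot.state(); print(s['time_s'],s['tcp_pos'],s['tcp_rot'],s['wrist_force'],s['joints'],s['gripper_width'])
a=cv2.imread('pics/w4.png')
p=proj('scene',np.array(s['tcp_pos'])-[0,0,.05]);print(p); p=p.astype(int)
b=cv2.imread('pics/s4.png')
cv2.imwrite('pics/s4c.png',cv2.resize(b[p[1]-40:p[1]+50,p[0]-45:p[0]+45],None,fx=6,fy=6,interpolation=2))
```

```text
4.4167 [0.63683974 0.28135544 0.24760672] [2.57614318 1.79492948 0.00757675] [-0.52651635 -0.51068553 -1.62001034] [ 2.56197980e-01  5.20159734e-01  1.12805915e+00 -1.72138414e-05
  1.48822529e+00 -9.60884388e-01] 0.024000945561737437
[146.49551634 191.2965538 ]
```

View pics/w4.png

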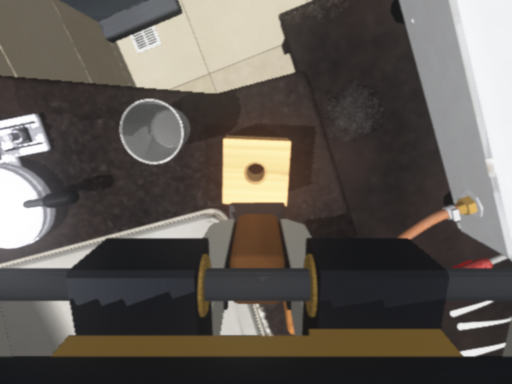

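View pics/s4c.png

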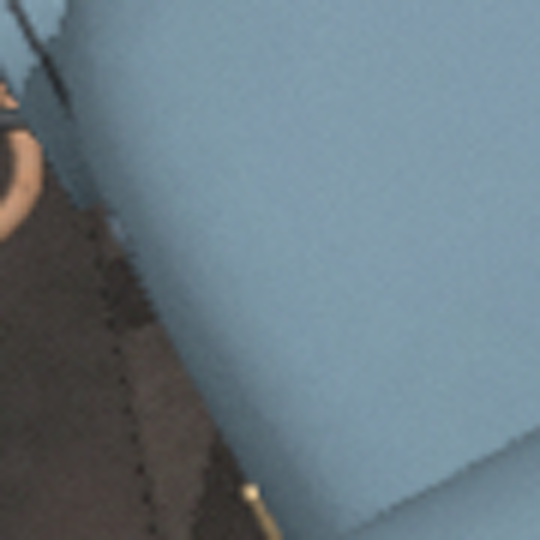

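Run:
```python
from h import *
a=cv2.imread('pics/w4.png')
cv2.imwrite('pics/w4c.png',cv2.resize(a[125:275,200:320],None,fx=4,fy=4,interpolation=2))
c=robot.get_calibration('wrist'); print(unproj('wrist',(256,172),.048,c))
snap('top','t4'); b=cv2.imread('pics/t4.png'); cv2.imwrite('pics/t4c.png',cv2.resize(b[80:260,60:300],None,fx=3,fy=3,interpolation=2))
```

```text
[0.63455732 0.28113216 0.048     ]
```

View pics/w4c.png

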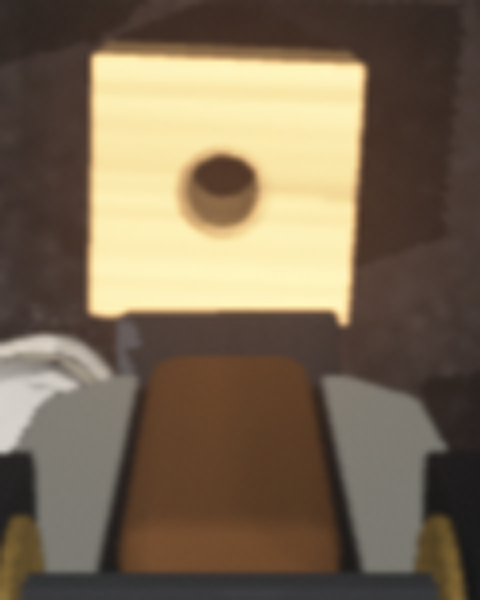

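View pics/t4c.png

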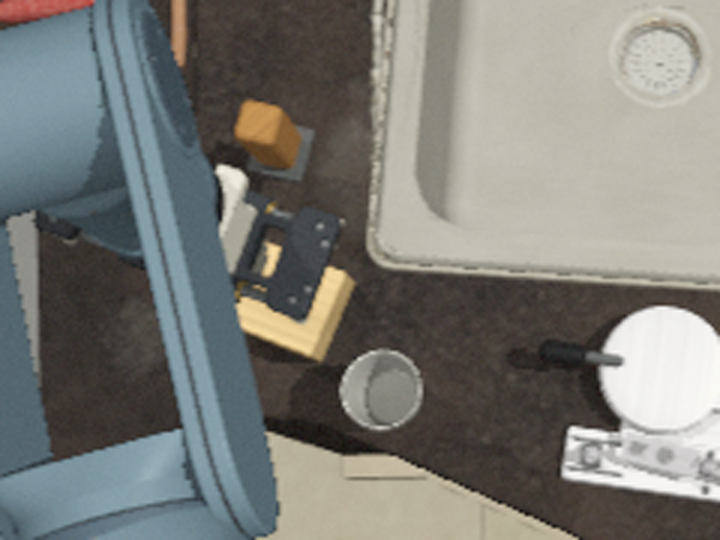

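Emit:
drive_tool([
  [[1,-1.2,0,-1.5,0,0,0],[1,-2.5,-0.4,-3,0,0,0],[1,-2.5,-0.4,-3.1,0,0,0],[1,-2.5,-0.4,-3.1,0,0,0],[1,-2.5,-0.4,-3.1,0,0,0],[1,-2.5,-0.4,-3.1,0,0,0],[1,-2.5,-0.4,-3.1,0,0,0],[1,-2.5,-0.4,-3.1,0,0,0],[1,-1.5,-0.2,-1.5,0,0,0],[1,0,0,0,-0.12,0,0],[1,0,0,0,-0.12,0,0],[1,0,0,0,-0.12,0,0]],
])

```text
time_s: 5.47
tcp_pos: [0.5378, 0.1003, 0.49]
tcp_rot: [2.321, 1.614, 0.296]
wrist_force: [0.4, 0.5, -1.2]
gripper_width: 0.0234
```

Emit:
drive_tool([
  [[1,0,0,0,-0.12,0,0],[1,0,0,0,-0.12,0,0],[1,0,0,0,-0.12,0,0],[1,0,0,0,-0.12,0,0],[1,0,0,0,-0.12,0,0],[1,0,0,0,-0.12,0,0],[1,0,0,0,0,0,0]],
])

```text
time_s: 6.05
tcp_pos: [0.534, 0.0999, 0.4828]
tcp_rot: [1.779, 1.242, 0.712]
wrist_force: [-0.8, -0.4, -3.2]
gripper_width: 0.0239
```

```bash
cat > v.py <<'E'
from h import *
import sys
from scipy.spatial.transform import Rotation as R
n=sys.argv[1]
snap('top','t'+n);snap('scene','s'+n); s=robot.state(); print(s['time_s'],s['tcp_pos'],s['tcp_rot'],s['wrist_force'],s['joints'].round(2),s['gripper_width'])
M=R.from_rotvec(s['tcp_rot']).as_matrix();print(M.round(2).tolist())
X=s['tcp_pos']+M[:,2]*.06
ims=[]
for k in('t','s'):
    p=proj({'t':'top','s':'scene'}[k],X).astype(int);print(p)
    b=cv2.imread(f'pics/{k}{n}.png'); b=cv2.copyMakeBorder(b,60,60,60,60,cv2.BORDER_CONSTANT)
    ims.append(cv2.resize(b[p[1]+10:p[1]+110,p[0]+10:p[0]+110],None,fx=4,fy=4,interpolation=2))
cv2.imwrite(f'pics/ts{n}.png',np.hstack(ims))
E
python3 v.py 5
```

```text
6.15 [0.53681834 0.10069912 0.48830411] [1.78220341 1.24116917 0.71731535] [ 0.22743425 -0.00173125 -0.93813398] [ 0.33 -0.21  1.84 -0.89  0.8  -0.48] 0.023816239990826698
[[0.35, 0.46, 0.81], [0.94, -0.17, -0.31], [-0.0, 0.87, -0.49]]
[221 167]
[232 109]
```

View pics/ts5.png

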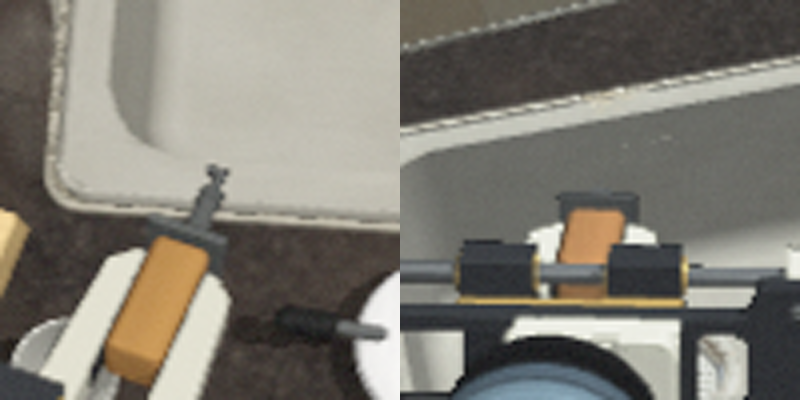

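Run:
```python
import cv2
b=cv2.imread('pics/t5.png'); x,y=221-50+54,167-50+48
cv2.imwrite('pics/t5c.png',cv2.resize(b[y-18:y+18,x-18:x+18],None,fx=16,fy=16,interpolation=0))
```

```text
(no output)
```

View pics/t5c.png

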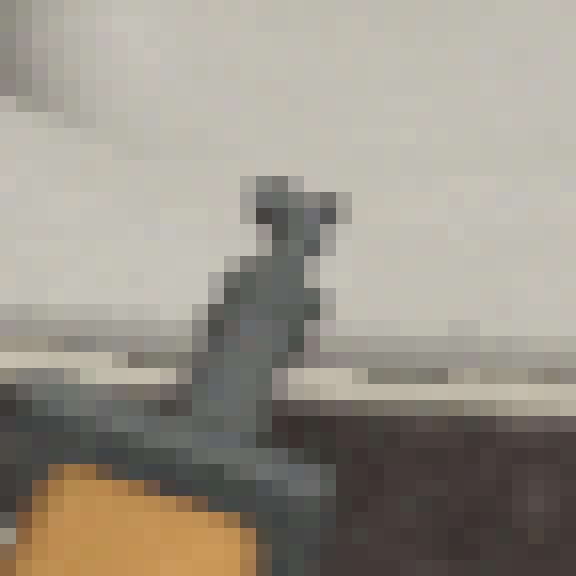

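Run:
```python
from h import *
from scipy.spatial.transform import Rotation as R
s=robot.state();M=R.from_rotvec(s['tcp_rot']).as_matrix();P=np.array(s['tcp_pos'])
x0,y0=225-18,165-18
f=lambda a,b,d: ((proj('top',P+M@np.array([a,b,d]))-[x0,y0]+.5)*16).round(0)
for d in (.037,.045,.063,.069,.078,.082): print(d,f(0,0,d))
print('guard L,R',f(.017,0,.034),f(-.017,0,.034))
print('handle top',f(.012,0,.032),f(-.012,0,.032))
print('toe+x',f(.007,0,.08),f(-.003,0,.08));print('toe-x',f(.003,0,.08),f(-.007,0,.08));print('toe y',f(.003,0,.08),f(-.003,0,.08),f(0,.007,.08),f(0,-.007,.08))
```

```text
0.037 [164. 487.]
0.045 [190. 431.]
0.063 [248. 308.]
0.069 [267. 267.]
0.078 [295. 208.]
0.082 [307. 181.]
guard L,R [ -0. 455.] [309. 562.]
handle top [ 38. 484.] [257. 560.]
toe+x [239. 173.] [327. 204.]
toe-x [275. 185.] [363. 216.]
toe y [275. 185.] [327. 204.] [308. 152.] [294. 236.]
```

Emit:
drive_tool([
  [[1,0,2.6,-1.5,0,0,0],[1,0,3.4,-1.9,0,0,0],[1,0,3.4,-1.9,0,0,0],[1,0,3.4,-1.9,0,0,0],[1,0,3.4,-1.9,0,0,0],[1,0,2,-1.1,0,0,0],[1,0,0,0,0,0,0]],
])

```text
time_s: 6.73
tcp_pos: [0.5381, 0.1007, 0.709]
tcp_rot: [1.777, 1.23, 0.735]
wrist_force: [0.2, 0.3, -0.3]
gripper_width: 0.0235
```

```bash
python3 v.py 6
python3 - <<'E'
from h import *
from scipy.spatial.transform import Rotation as R
s=robot.state();M=R.from_rotvec(s['tcp_rot']).as_matrix();P=np.array(s['tcp_pos'])
b=cv2.imread('pics/t6.png'); q=proj('top',P+M@[0,0,.07]).astype(int); x0,y0=q-20
cv2.imwrite('pics/t6c.png',cv2.resize(b[y0:y0+40,x0:x0+40],None,fx=14,fy=14,interpolation=0))
f=lambda a,b,d: ((proj('top',P+M@np.array([a,b,d]))-[x0,y0]+.5)*14).round(0)
for d in (.045,.063,.069,.078,.082): print(d,f(0,0,d))
print('toe+x',f(.007,0,.08),f(-.003,0,.08));print('toe-x',f(.003,0,.08),f(-.007,0,.08))
E
```

```text
6.8333 [0.5383253  0.10094638 0.70107943] [1.78110609 1.23590798 0.72544034] [-0.02508662  0.04624014 -1.53565117] [ 0.33 -0.19  1.33 -0.65  1.15 -0.89] 0.023857138643501134
[[0.35, 0.46, 0.82], [0.94, -0.17, -0.3], [0.0, 0.87, -0.49]]
[208 133]
[223   4]
0.045 [191. 479.]
0.063 [262. 340.]
0.069 [286. 295.]
0.078 [320. 228.]
0.082 [335. 199.]
toe+x [255. 189.] [359. 224.]
toe-x [296. 203.] [400. 238.]
```

View pics/t6c.png

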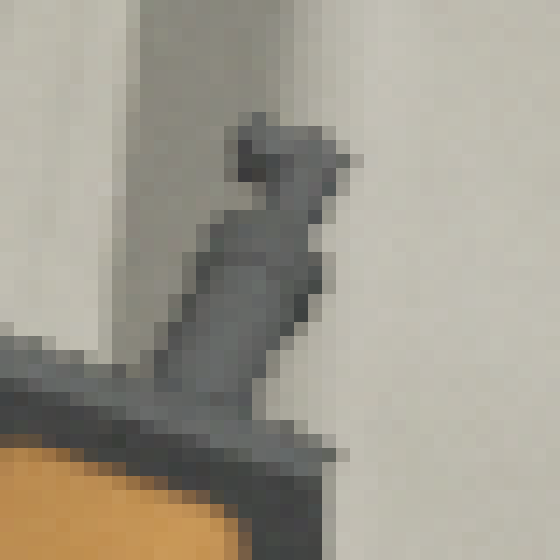

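Emit:
drive_tool([
  [[1,0,0,0,0.12,0,0],[1,0,0,0,0.12,0,0],[1,0,0,0,0.12,0,0],[1,0,0,0,0.12,0,0],[1,0,0,0,0.12,0,0],[1,0,0,0,0.12,0,0],[1,0,0,0,0.12,0,0],[1,0,0,0,0.12,0,0],[1,0,0,0,0.12,0,0],[1,0,0,0,0,0,0]],
])

```text
time_s: 7.67
tcp_pos: [0.528, 0.0958, 0.6665]
tcp_rot: [-2.568, -1.781, 0.013]
wrist_force: [3.5, -0.5, -2.7]
gripper_width: 0.0236
```

```bash
cat > st.py <<'E'
from h import *
from scipy.spatial.transform import Rotation as R
import sys
s=robot.state();M=R.from_rotvec(s['tcp_rot']).as_matrix()
print(s['time_s'],s['tcp_pos'].round(4),'F',s['wrist_force'].round(2),'T',s['wrist_torque'].round(3),'w',round(s['gripper_width'],4)); print(M.round(4).tolist(),'yaw',np.degrees(np.arctan2(M[1,0],M[0,0])))
if len(sys.argv)>3: print('tool d cm',(M.T@(np.array(eval(','.join(sys.argv[1:4])))-s['tcp_pos'])*100).round(2))
E
python3 st.py 0.555 -0.03 0.27
```

```text
7.6667 [0.528  0.0958 0.6665] F [ 3.54 -0.47 -2.7 ] T [-0.013 -0.118 -0.025] w 0.0236
[[0.3503, 0.9365, -0.0162], [0.9366, -0.3502, 0.0086], [0.0024, -0.0182, -0.9998]] yaw 69.49385867835898
tool d cm [-10.93   7.66  39.49]
```

Emit:
drive_tool([
  [[1,-0.5,0.3,2,0,0,-0.07],[1,-1,0.7,3.6,0,0,-0.075],[1,-1,0.7,3.8,0,0,0],[1,-1,0.7,3.8,0,0,0],[1,-1,0.7,3.8,0,0,0],[1,-1,0.7,3.8,0,0,0],[1,-1,0.7,3.8,0,0,0],[1,-1,0.7,3.8,0,0,0],[1,-1,0.7,3.8,0,0,0],[1,-1,0.7,3.8,0,0,0],[1,-1,0.7,2.5,0,0,0],[1,0,0,0,0,0,0]],
])

```text
time_s: 8.67
tcp_pos: [0.5714, -0.0189, 0.2898]
tcp_rot: [-2.449, -1.965, -0.009]
wrist_force: [-0.7, 0.9, -0.9]
gripper_width: 0.0238
```

```bash
python3 - <<'E'
from h import *
snap('wrist','w7a');snap('wrist','w7')
E
python3 st.py 0.555 -0.03 0.27
```

```text
8.7667 [ 0.573  -0.0177  0.2957] F [ 0.79  1.02 -0.73] T [ 0.046 -0.012 -0.004] w 0.0236
[[0.2168, 0.9762, 0.0103], [0.9762, -0.2169, 0.0046], [0.0067, 0.009, -0.9999]] yaw 77.47816614591598
tool d cm [-1.61 -1.52  2.55]
```

View pics/w7.png

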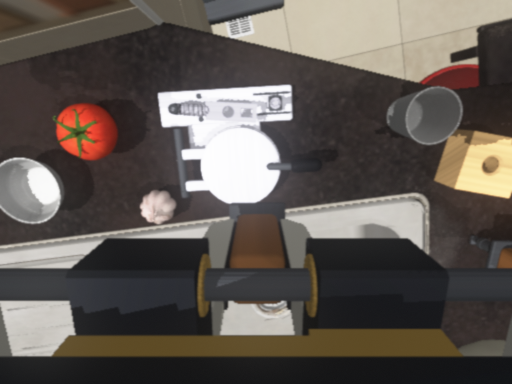

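Emit:
drive_tool([
  [[1,0,-0.5,2,0,0,0],[1,0,-0.5,3.5,0,0,0],[1,0,-0.5,3.5,0,0,0],[1,0,-0.5,2.5,0,0,0],[1,0,0,1.2,0,0,0],[1,0,0,0,0,0,0],[1,0,0,0,0,0,0]],
])

```text
time_s: 9.35
tcp_pos: [0.5557, -0.0124, 0.1699]
tcp_rot: [2.446, 1.964, 0.019]
wrist_force: [-0.3, 0.8, -0.8]
gripper_width: 0.0236
```

```bash
python3 - <<'E'
from h import *
snap('wrist','w8')
c=robot.get_calibration('wrist')
a=cv2.imread('pics/w8.png')
p=proj('wrist',(.495,-.03,.024),c).astype(int);print(p)
x0=max(p[0]-100,0);y0=max(p[1]-60,0);print(x0,y0)
cv2.imwrite('pics/w8c.png',cv2.resize(a[y0:y0+120,x0:x0+195],None,fx=4,fy=4,interpolation=2))
np.savez('c8.npz',**c)
E
python3 st.py 0.555 -0.03 0.27
```

```text
[223 125]
123 65
9.4 [ 0.5561 -0.0127  0.1704] F [-0.72  0.01 -0.48] T [-0.048 -0.002 -0.016] w 0.0235
[[0.2166, 0.9762, 0.0134], [0.9762, -0.2167, 0.0037], [0.0065, 0.0123, -0.9999]] yaw 77.48872186408873
tool d cm [-1.65  0.39 -9.97]
```

View pics/w8c.png

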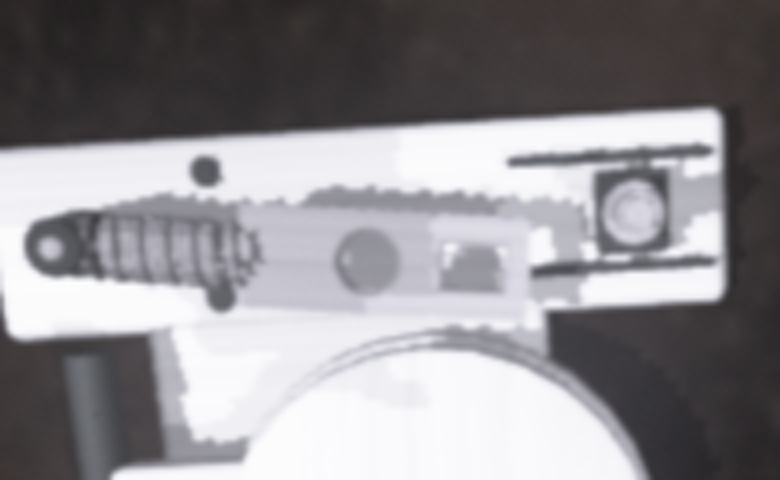

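Run:
```python
from h import *
c=dict(np.load('c8.npz'))
f=lambda u,v,z: unproj('wrist',(u/4+123-.4,v/4+65-.4),z,c)
eye=f(368,260,.026);slot=f(473,268,.026);pin=f(48,247,.034);post=f(634,211,.036)
print(eye,slot,pin,post)
for n,d in(('eye-slot',slot-eye),('pin-eye',eye-pin),('pin-post',post-pin)): print(n,np.linalg.norm(d[:2]),np.degrees(np.arctan2(d[1],d[0])))
for p in ((0,150),(723,108),(724,300),(10,340)): print(f(*p,.008))
```

```text
[ 0.49711204 -0.03914802  0.026     ] [ 0.50413717 -0.01588702  0.026     ] [ 0.47856498 -0.10712826  0.034     ] [0.49916782 0.02229755 0.036     ]
eye-slot 0.024298703027419124 73.19497393208005
pin-eye 0.07046492209770278 74.73939566360917
pin-post 0.13105539590844986 80.95517447498332
[ 0.45358478 -0.1212093   0.008     ]
[0.48158529 0.04979689 0.008     ]
[0.5263082  0.04198206 0.008     ]
[ 0.49742729 -0.13368188  0.008     ]
```

Run:
```python
from h import *
a=cv2.imread('pics/w8.png')
cv2.imwrite('pics/w8g.png',cv2.resize(a[185:275,200:310],None,fx=6,fy=6,interpolation=2))
```

```text
(no output)
```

View pics/w8g.png

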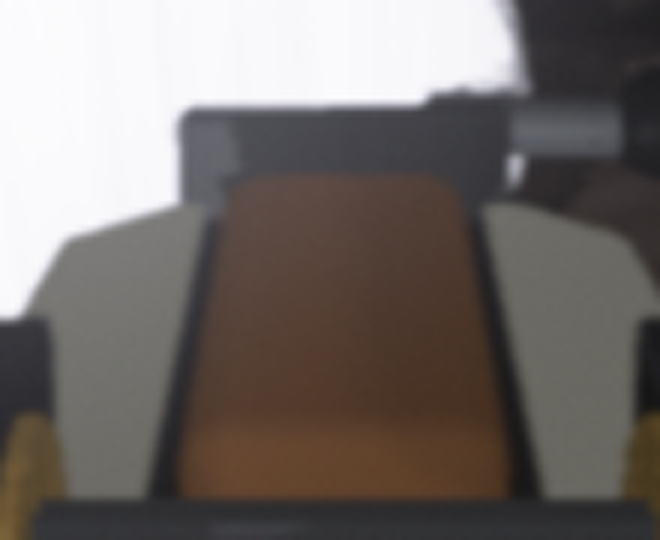

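```bash
cat > g.py <<'E'
from h import *
from scipy.spatial.transform import Rotation as R
c=dict(np.load('c8.npz')); s=robot.state(); M=R.from_rotvec(s['tcp_rot']).as_matrix();P=s['tcp_pos']
for d in(.032,.037):
  for sx in(1,-1): print(d,sx,proj('wrist',P+M@[sx*.017,-.017,d],c))
print('handle foot',[proj('wrist',P+M@[sx*.012,-.012,.032],c) for sx in(1,-1)])
print('slot px->', proj('wrist',(.5041,-.0159,.026),c))
E
python3 g.py
```

```text
0.032 1 [285.79333247 201.83467277]
0.032 -1 [229.15312115 201.79763259]
0.037 1 [285.05709435 199.53425704]
0.037 -1 [229.87490272 199.49845995]
handle foot [array([277.32155697, 209.7696582 ]), array([237.60858318, 209.74296808])]
slot px-> [240.82713565 131.5632809 ]
```

```bash
python3 st.py 0.5016 -0.0174 0.115
```

```text
9.4 [ 0.5561 -0.0127  0.1704] F [-0.72  0.01 -0.48] T [-0.048 -0.002 -0.016] w 0.0235
[[0.2166, 0.9762, 0.0134], [0.9762, -0.2167, 0.0037], [0.0065, 0.0123, -0.9999]] yaw 77.48872186408873
tool d cm [-1.68 -5.28  5.46]
```

Emit:
drive_tool([
  [[1,0,0,0,0.012,-0.006,0],[1,-0.5,-1.4,0,0,0,0],[1,-0.6,-2,0,0,0,0],[1,-0.6,-1.9,0,0,0,0],[1,0,0,1.5,0,0,0],[1,0,0,1.5,0,0,0],[1,0,0,1.5,0,0,0],[1,0,0,0.9,0,0,0],[1,0,0,0,0,0,0],[1,0,0,0,0,0,0]],
])

```text
time_s: 10.23
tcp_pos: [0.4986, -0.0178, 0.114]
tcp_rot: [-2.448, -1.962, 0.005]
wrist_force: [0.0, 0.3, 0.3]
gripper_width: 0.0238
```

```bash
python3 st.py 0.5016 -0.0174 0.115
python3 - <<'E'
from h import *
P=[]
for n in('top','scene','top','scene'):
  snap(n,'n9'+n); P.append(robot.state()['tcp_pos'])
print(np.mean(P,0),np.std(P,0)); snap('wrist','n9wrist')
for n in('top','scene'): print(proj(n,(.5041,-.0159,.026)),proj(n,(.499,.0223,.036)))
E
python3 st.py 0.5016 -0.0174 0.115
```

```text
10.2333 [ 0.4986 -0.0178  0.114 ] F [0.05 0.27 0.32] T [-0.002 -0.01  -0.066] w 0.0238
[[0.2177, 0.976, -0.0052], [0.976, -0.2177, 0.0015], [0.0003, -0.0054, -1.0]] yaw 77.42420808193657
tool d cm [ 0.11  0.28 -0.1 ]
[ 0.49889188 -0.01793917  0.11434086] [8.84916275e-05 1.69162576e-05 6.97250524e-05]
[272.59735299 229.31962144] [257.71764189 231.39143137]
[286.38028079 235.09960868] [273.0870449  239.69215011]
10.4833 [ 0.4986 -0.0179  0.1141] F [-0.11  0.7  -0.62] T [-0.002 -0.011  0.   ] w 0.0236
[[0.2178, 0.976, -0.0044], [0.976, -0.2178, 0.0013], [0.0004, -0.0046, -1.0]] yaw 77.4187371413194
tool d cm [ 0.11  0.28 -0.09]
```

View pics/n9scene.png

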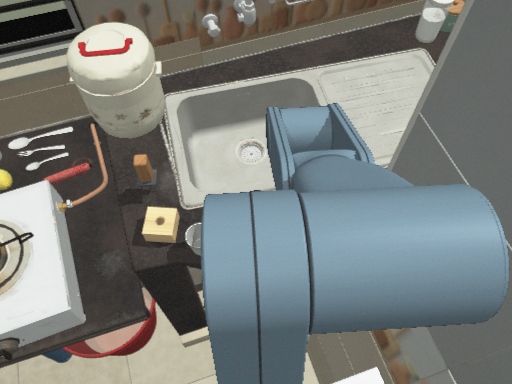

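View pics/n9top.png

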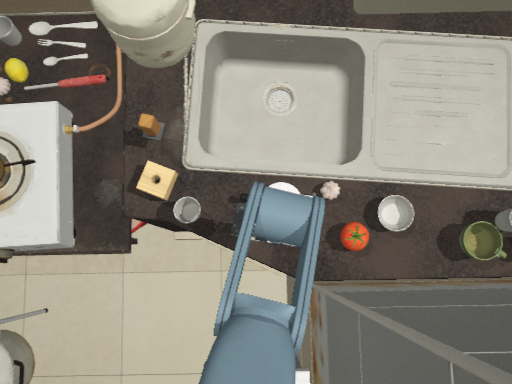

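View pics/n9wrist.png

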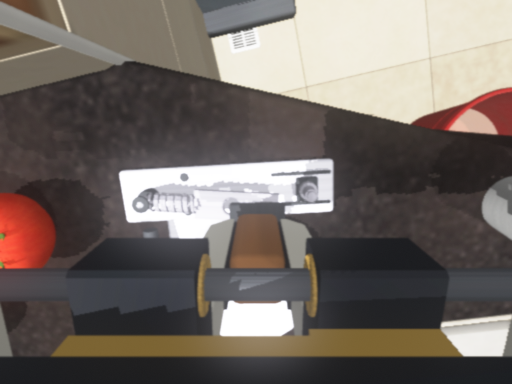

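Run:
```python
from h import *
a=cv2.imread('pics/n9wrist.png')
cv2.imwrite('pics/n9c.png',cv2.resize(a[155:255,115:345],None,fx=3.4,fy=3.4,interpolation=2))
np.savez('c9.npz',**robot.get_calibration('wrist'))
```

```text
(no output)
```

View pics/n9c.png

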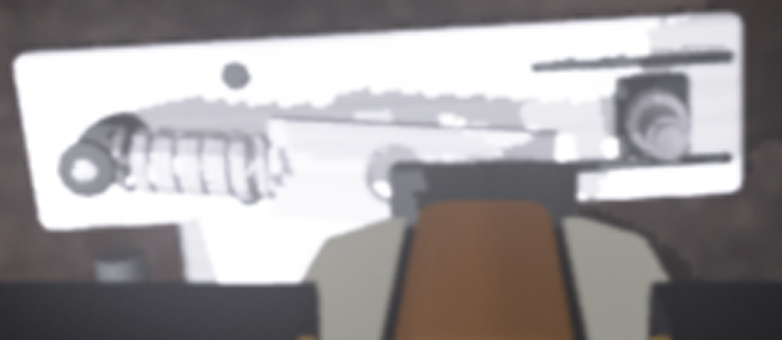

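Run:
```python
from h import *
c=dict(np.load('c9.npz'))
f=lambda u,v,z: unproj('wrist',(u/3.4+115-.35,v/3.4+155-.35),z,c)
pin=f(86,169,.034);post=f(669,138,.036);print('pin',pin,'post',post,np.linalg.norm(post-pin))
print('eye left edge',f(367,170,.026),'eye c?',f(394,172,.026))
a=f(282,124,.026);b=f(555,135,.026);d=(b-a)/np.linalg.norm(b-a);n=np.array([-d[1],d[0],0])
print('edge',a,b,np.degrees(np.arctan2(d[1],d[0])),'mid line pt',a-n*.012,b-n*.012)
# where is slot per w8 relative to mid line
s=np.array([.5041,-.0159,.026]);print('slot from edge',(s-a)@n, (s-a)@d)
```

```text
pin [ 0.47793814 -0.10544308  0.034     ] post [0.49875393 0.02381172 0.036     ] 0.1309354856332884
eye left edge [ 0.49406626 -0.04512646  0.026     ] eye c? [ 0.4959088  -0.03909039  0.026     ]
edge [ 0.47905871 -0.06157579  0.026     ] [ 0.49532268 -0.00059495  0.026     ] 75.06647297864274 mid line pt [ 0.49065342 -0.06466817  0.026     ] [ 0.50691738 -0.00368732  0.026     ]
slot from edge -0.01242495897736774 0.05058620801581765
```

Emit:
drive_tool([
  [[1,0.12,0.22,0,0,0,0],[1,0,0,0.3,0,0,0],[1,0,0,0.2,0,0,0],[1,0,0,0.15,0,0,0],[1,0,0,0.1,0,0,0],[1,0,0,0,0,0,0]],
])

```text
time_s: 10.98
tcp_pos: [0.5001, -0.017, 0.1054]
tcp_rot: [-2.447, -1.961, 0.006]
wrist_force: [-0.2, 0.9, -1.3]
gripper_width: 0.0236
```

Emit:
drive_tool([
  [[1,0,0,0.1,0,0,0],[1,0,0,0,0,0,0]],
])

```text
time_s: 11.15
tcp_pos: [0.5001, -0.017, 0.1045]
tcp_rot: [-2.447, -1.961, 0.006]
wrist_force: [0.2, -0.2, -0.9]
gripper_width: 0.0237
```

Emit:
drive_tool([
  [[1,0,0,0.15,0,0,0],[1,0,0,0.1,0,0,0],[1,0,0,0,0,0,0]],
])

```text
time_s: 11.4
tcp_pos: [0.5001, -0.017, 0.1019]
tcp_rot: [-2.447, -1.961, 0.006]
wrist_force: [0.2, 0.1, -0.4]
gripper_width: 0.0239
```

Emit:
drive_tool([
  [[1,0,0,0.15,0,0,0],[1,0,0,0.1,0,0,0],[1,0,0,0,0,0,0]],
])

```text
time_s: 11.65
tcp_pos: [0.5001, -0.017, 0.0995]
tcp_rot: [-2.447, -1.961, 0.006]
wrist_force: [1.2, 0.4, -1.8]
gripper_width: 0.0237
```

Emit:
drive_tool([
  [[1,0,0,0.15,0,0,0],[1,0,0,0.1,0,0,0],[1,0,0,0,0,0,0],[1,0,0,0,0,0,0]],
])

```text
time_s: 11.98
tcp_pos: [0.5002, -0.017, 0.0971]
tcp_rot: [-2.447, -1.961, 0.006]
wrist_force: [0.3, -0.4, -0.8]
gripper_width: 0.0244
```

```bash
python3 - <<'E'
from h import *
snap('wrist','w10')
a=cv2.imread('pics/w10.png')
cv2.imwrite('pics/w10c.png',cv2.resize(a[155:255,115:345],None,fx=3.4,fy=3.4,interpolation=2))
E
python3 st.py
```

```text
12.0333 [ 0.5002 -0.017   0.0972] F [-0.3  -0.62 -0.  ] T [ 0.005 -0.055  0.003] w 0.0243
[[0.2179, 0.9759, -0.006], [0.976, -0.2179, 0.0018], [0.0005, -0.0063, -1.0]] yaw 77.41352861487678
```

View pics/w10c.png

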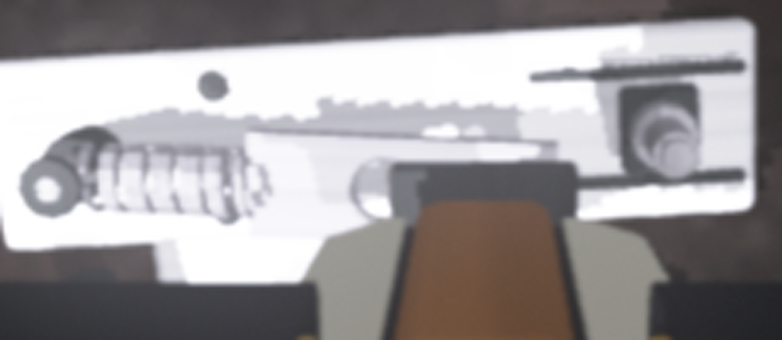

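Emit:
drive_tool([
  [[1,0,0,0,0,0,0],[1,0.2,-0.07,0,0,0,0],[1,0.3,-0.1,0,0,0,0],[1,0.3,-0.1,0,0,0,0],[1,0.3,-0.1,0,0,0,0],[1,0.3,-0.1,0,0,0,0],[1,0.4,-0.13,0,0,0,0],[1,0,0,0,0,0,0],[1,0,0,0,0,0,0]],
], force=60)

```text
time_s: 12.78
tcp_pos: [0.4982, 0.0021, 0.0973]
tcp_rot: [-2.447, -1.962, 0.006]
wrist_force: [-0.5, -0.6, -2.2]
gripper_width: 0.0239
```

```bash
cat > look.py <<'E'
from h import *
import sys
n=sys.argv[1]; F=[]
for i in range(int(sys.argv[2])): snap('wrist','w'+n); F.append(robot.state()['wrist_force'])
print('meanF',np.mean(F,0).round(2))
a=cv2.imread(f'pics/w{n}.png')
cv2.imwrite(f'pics/w{n}c.png',cv2.resize(a[135:255,115:345],None,fx=3.4,fy=3.4,interpolation=2))
np.savez(f'c{n}.npz',**robot.get_calibration('wrist'))
E
python3 look.py 11 3; python3 st.py
```

```text
meanF [-0.1  -1.55 -1.34]
12.9333 [0.4983 0.0017 0.0973] F [-0.47 -1.84 -1.53] T [-0.3    0.048  0.033] w 0.0238
[[0.2178, 0.976, -0.006], [0.976, -0.2178, 0.0016], [0.0003, -0.0062, -1.0]] yaw 77.41970817743373
```

View pics/w11c.png

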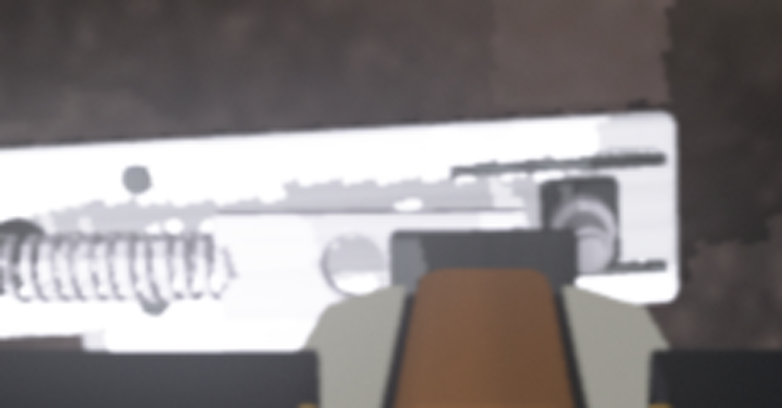

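Emit:
drive_tool([
  [[1,0,0,-0.3,0,0,0],[1,0,0,-0.4,0,0,0],[1,0,0,-0.5,0,0,0],[1,0,0,-0.5,0,0,0],[1,0,0,-0.5,0,0,0],[1,0,0,-0.3,0,0,0],[1,0,0,0,0,0,0],[1,0,0,0,0,0,0]],
])

```text
time_s: 13.6
tcp_pos: [0.4986, 0.0017, 0.1226]
tcp_rot: [-2.448, -1.962, 0.005]
wrist_force: [0.0, -2.7, -1.7]
gripper_width: 0.0234
```

```bash
python3 look.py 12 3; python3 st.py
```

```text
meanF [ 0.27 -1.69 -2.02]
13.75 [0.4982 0.0018 0.122 ] F [ 0.98 -1.91 -1.95] T [-0.413  0.08   0.031] w 0.0238
[[0.2179, 0.9759, -0.0064], [0.976, -0.2179, 0.0018], [0.0004, -0.0067, -1.0]] yaw 77.41427013354398
```

View pics/w12c.png

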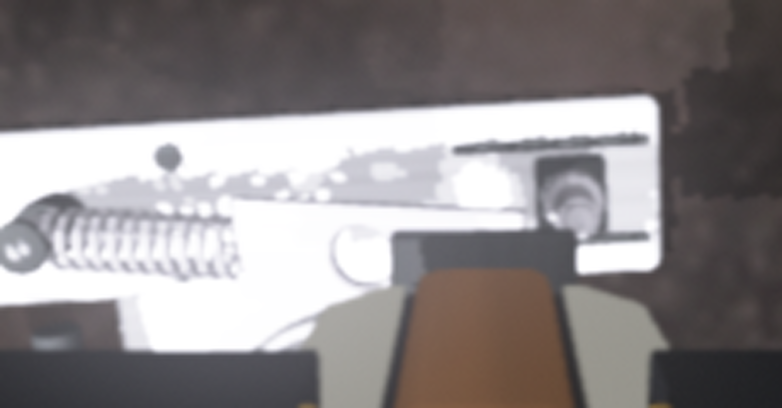

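Emit:
drive_tool([
  [[1,0.3,-0.05,-0.05,0,0,-0.01],[1,0.4,-0.07,-0.05,0,0,-0.01],[1,0.5,-0.08,-0.05,0,0,-0.01],[1,0.5,-0.08,-0.05,0,0,-0.01],[1,0.5,-0.08,0,0,0,-0.01],[1,0.5,-0.07,0,0,0,-0.01],[1,0.5,-0.06,0,0,0,0],[1,0.5,-0.05,0,0,0,0],[1,0.3,-0.03,0,0,0,0],[1,0,0,0,0,0,0],[1,0,0,0,0,0,0]],
])

```text
time_s: 14.67
tcp_pos: [0.4998, 0.0421, 0.1242]
tcp_rot: [-2.387, -2.036, 0.008]
wrist_force: [-0.6, -6.1, -2.9]
gripper_width: 0.0239
```

```bash
python3 look.py 13 3; python3 st.py .5012 .0511 .125
```

```text
meanF [-1.27 -6.26 -3.18]
14.8167 [0.4998 0.042  0.1242] F [-0.93 -6.39 -3.37] T [-1.446  0.281 -0.011] w 0.0233
[[0.1581, 0.9874, -0.0066], [0.9874, -0.1581, 0.0005], [-0.0005, -0.0066, -1.0]] yaw 80.9026793143708
tool d cm [ 0.92 -0.01 -0.08]
```

View pics/w13c.png

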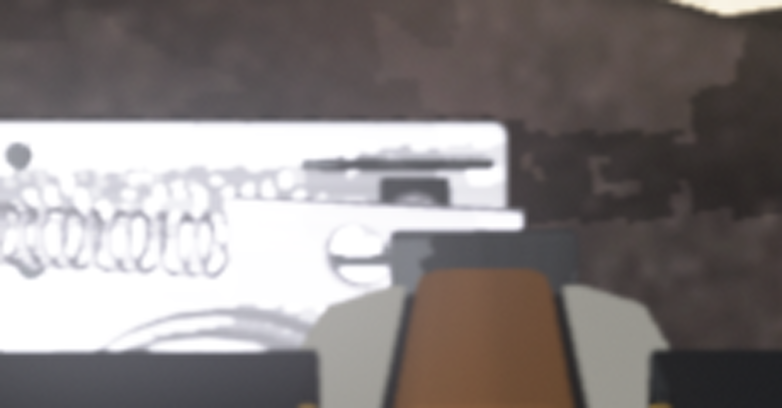

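Run:
```python
from h import *
c=dict(np.load('c13.npz'))
f=lambda u,v,z: unproj('wrist',(u/3.4+115-.35,v/3.4+135-.35),z,c)
L=f(328,254,.0437)
e=L+.007*np.array([.158,.987,0]); print('eye',e, 'px width chk',[(proj('wrist',e+.007*k*np.array([.158,.987,0]),c)-[115,135])*3.4 for k in(-1,0,1)])
ed=f(238,199,.037),f(520,212,.049); d=ed[1]-ed[0]; print(ed,np.degrees(np.arctan2(d[1],d[0])))
for p in ((.4990,.0230),(.4988,.0238)):
  print('post',p,(proj('wrist',p+(.036,),c)-[115,135])*3.4,'d along',(np.array(p)-e[:2])@[.158,.987],'lat',(np.array(p)-e[:2])@[.987,-.158])
a=f(508,122,.008);print('bar corner',a)
print('clamp',f(415,178,.03))
```

```text
eye [0.4980941  0.01320525 0.0437    ] px width chk [array([326.81, 252.81]), array([357.67179284, 252.83504511]), array([388.53591272, 252.86009211])]
(array([ 0.48262591, -0.01300106,  0.037     ]), array([0.49263348, 0.05079345, 0.049     ])) 81.0845540808717
post (0.499, 0.023) [403.47331151 240.27806996] d along 0.009810550931699361 lat -0.0006534516136320827
post (0.4988, 0.0238) [406.69389647 238.95163326] d along 0.010568550931699366 lat -0.0009772516136320613
bar corner [0.47989995 0.05097497 0.008     ]
clamp [0.48570315 0.02739435 0.03      ]
```

Emit:
drive_tool([
  [[1,0.3,-0.02,0,0,0,0],[1,0.4,-0.03,0,0,0,0],[1,0.26,0,0,0,0,0],[1,0,0,0,0,0,0],[1,0,0,0,0,0,0]],
])

```text
time_s: 15.23
tcp_pos: [0.5007, 0.0513, 0.1241]
tcp_rot: [-2.387, -2.036, 0.008]
wrist_force: [-0.5, -7.2, -3.0]
gripper_width: 0.024
```

```bash
python3 look.py 14 2; python3 st.py .5012 .0511 .125
```

```text
meanF [-1.46 -7.39 -2.73]
15.3333 [0.5008 0.0512 0.1241] F [-1.84 -7.54 -2.73] T [-1.725  0.255  0.023] w 0.024
[[0.158, 0.9874, -0.0069], [0.9874, -0.158, -0.0001], [-0.0012, -0.0068, -1.0]] yaw 80.90919411954587
tool d cm [-0.01  0.04 -0.09]
```

View pics/w14c.png

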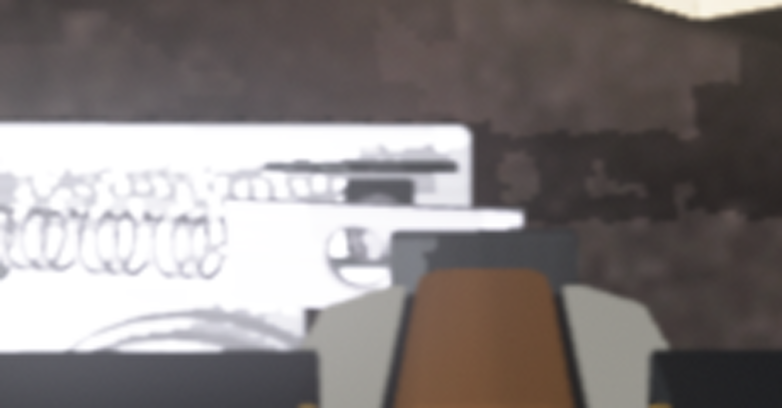

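Run:
```python
from h import *
c=dict(np.load('c14.npz'))
for p in ((.4990,.0230),(.4988,.0238)):
  for dx,dy in ((0,0),(-.005,0),(.005,0),(0,.005),(0,-.005)): print((proj('wrist',(p[0]+dx,p[1]+dy,.036),c)-[115,135]+.35)*3.4)
a=cv2.imread('pics/w14.png')
cv2.imwrite('pics/w14e.png',cv2.resize(a[180:225,200:245],None,fx=13,fy=13,interpolation=2))
```

```text
[365.15153118 243.67361458]
[361.18175051 223.34131736]
[369.08260561 263.80766736]
[386.18801578 240.45525447]
[344.14959446 246.88668924]
[368.35763915 242.34935895]
[364.40234097 222.00384732]
[372.27435972 262.49643262]
[389.40365794 239.12885422]
[347.3461952  245.56457296]
```

View pics/w14e.png

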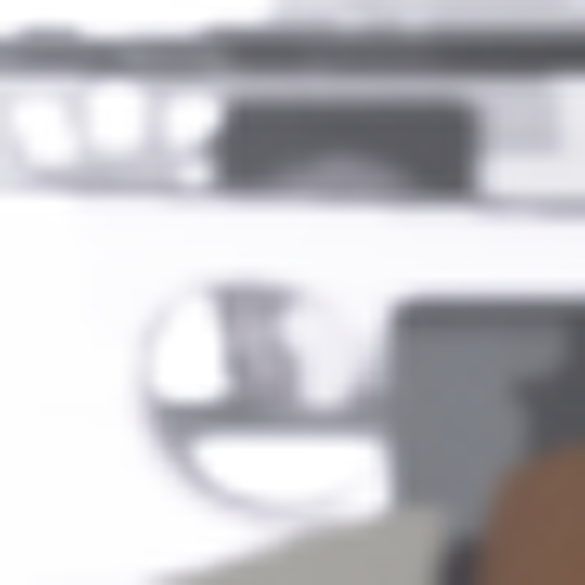

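Run:
```python
from h import *
c=dict(np.load('c14.npz'))
g=lambda u,v,z: unproj('wrist',(u/13+200-.46,v/13+180-.46),z,c)
for ze in(.044,.0455):
  e=g(268,399,ze); p=g(300,332,.036)
  d=(p-e)[:2]; print(e,p,'along',d@[.158,.987],'lat(tool y)',d@[.987,-.158])
print(g(148,399,.045)-g(390,399,.045))
```

```text
[0.49961521 0.0223202  0.044     ] [0.49806017 0.02363669 0.036     ] along 0.0010536771139509965 lat(tool y) -0.0017428207916687602
[0.49917436 0.02258514 0.0455    ] [0.49806017 0.02363669 0.036     ] along 0.0008618375675696987 lat(tool y) -0.0012658490273874227
[-2.24049689e-03 -1.40993226e-02  2.77555756e-17]
```

Emit:
drive_tool([
  [[1,0.1,-0.14,0,0,0,0],[1,0,0,0.2,0,0,0],[1,0,0,0.2,0,0,0],[1,0,0,0,0,0,0],[1,0,0,0,0,0,0]],
])

```text
time_s: 15.75
tcp_pos: [0.4995, 0.0524, 0.12]
tcp_rot: [-2.387, -2.035, 0.008]
wrist_force: [-0.9, -8.1, -2.5]
gripper_width: 0.0238
```

```bash
python3 look.py 15 2; python3 st.py;python3 - <<'E'
from h import *
a=cv2.imread('pics/w15.png')
cv2.imwrite('pics/w15e.png',cv2.resize(a[180:225,200:245],None,fx=13,fy=13,interpolation=2))
E
```

```text
meanF [-0.89 -7.27 -2.7 ]
15.85 [0.4995 0.0524 0.1202] F [-0.92 -7.36 -2.68] T [-1.684  0.177  0.04 ] w 0.0239
[[0.1581, 0.9874, -0.0068], [0.9874, -0.1581, -0.0001], [-0.0011, -0.0067, -1.0]] yaw 80.90146386643632
```

View pics/w15e.png

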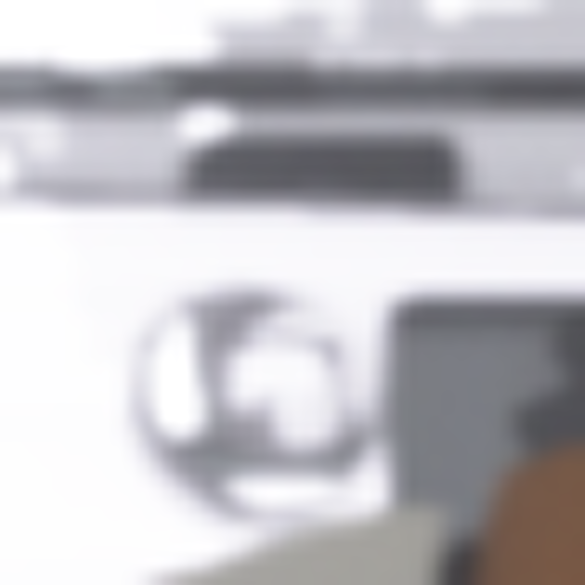

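Run:
```python
from h import *
c=dict(np.load('c15.npz'))
g=lambda u,v,z: unproj('wrist',(u/13+200-.46,v/13+180-.46),z,c)
for ze in(.0405,.042):
  e=g(260,402,ze); p=g(282,382,.036)
  d=(p-e)[:2]; print(e,p,'along',d@[.158,.987],'lat(tool y)',d@[.987,-.158])
e=g(133,402,.041);print(e+.007*np.array([.158,.987,0]))
```

```text
[0.49835517 0.02304467 0.0405    ] [0.49864797 0.02378446 0.036     ] along 0.0007764367585880001 lat(tool y) 0.00017211227719758423
[0.49791359 0.02331303 0.042     ] [0.49864797 0.02378446 0.036     ] along 0.0005813423401155881 lat(tool y) 0.000650348418425212
[0.49813675 0.02264165 0.041     ]
```

Emit:
drive_tool([
  [[1,0.07,0.03,0,0,0,0],[1,0,0,0.15,0,0,0],[1,0,0,0.15,0,0,0],[1,0,0,0.15,0,0,0],[1,0,0,0.15,0,0,0],[1,0,0,0,0,0,0],[1,0,0,0,0,0,0]],
])

```text
time_s: 16.43
tcp_pos: [0.4999, 0.053, 0.1141]
tcp_rot: [-2.387, -2.035, 0.008]
wrist_force: [-0.5, -6.6, -2.8]
gripper_width: 0.0241
```

```bash
python3 look.py 16 2; python3 st.py;python3 - <<'E'
from h import *
a=cv2.imread('pics/w16.png')
cv2.imwrite('pics/w16e.png',cv2.resize(a[180:225,200:245],None,fx=13,fy=13,interpolation=2))
E
```

```text
meanF [-1.13 -6.83 -2.5 ]
16.5333 [0.4999 0.053  0.1142] F [-1.19 -6.34 -2.51] T [-1.729  0.269  0.017] w 0.0236
[[0.1582, 0.9874, -0.0068], [0.9874, -0.1582, 0.0], [-0.0011, -0.0067, -1.0]] yaw 80.89999174097173
```

View pics/w16e.png

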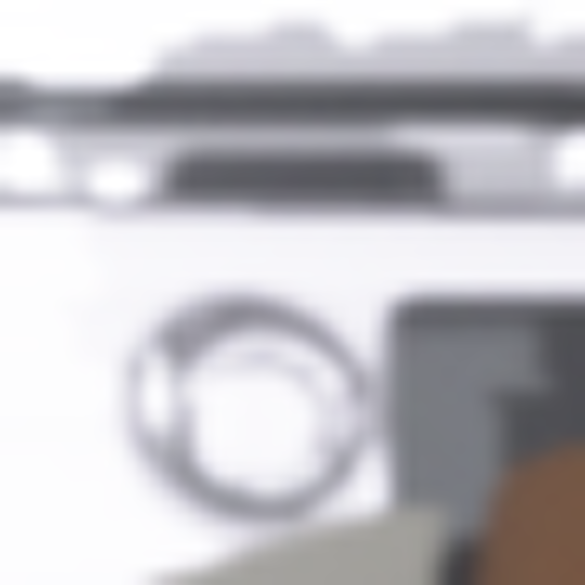

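View pics/w16c.png

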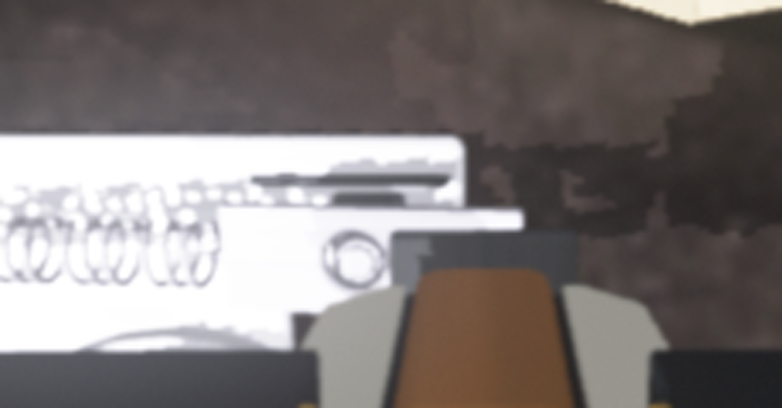

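Emit:
drive_tool([
  [[1,0.03,0,0.15,0,0,0],[1,0,0,0.15,0,0,0],[1,0,0,0.15,0,0,0],[1,0,0,0.15,0,0,0],[1,0,0,0,0,0,0],[1,0,0,0,0,0,0]],
])

```text
time_s: 17.03
tcp_pos: [0.5, 0.0534, 0.1082]
tcp_rot: [-2.387, -2.035, 0.008]
wrist_force: [-0.1, -7.8, -1.2]
gripper_width: 0.0239
```

```bash
python3 look.py 17 2; python3 st.py;python3 - <<'E'
from h import *
a=cv2.imread('pics/w17.png')
cv2.imwrite('pics/w17e.png',cv2.resize(a[180:225,200:245],None,fx=13,fy=13,interpolation=2))
E
```

```text
meanF [-0.85 -7.45 -2.59]
17.1333 [0.5    0.0533 0.1083] F [-0.22 -7.13 -2.94] T [-1.772  0.249 -0.013] w 0.0237
[[0.1581, 0.9874, -0.0066], [0.9874, -0.1581, 0.0], [-0.001, -0.0065, -1.0]] yaw 80.90368790733335
```

View pics/w17e.png

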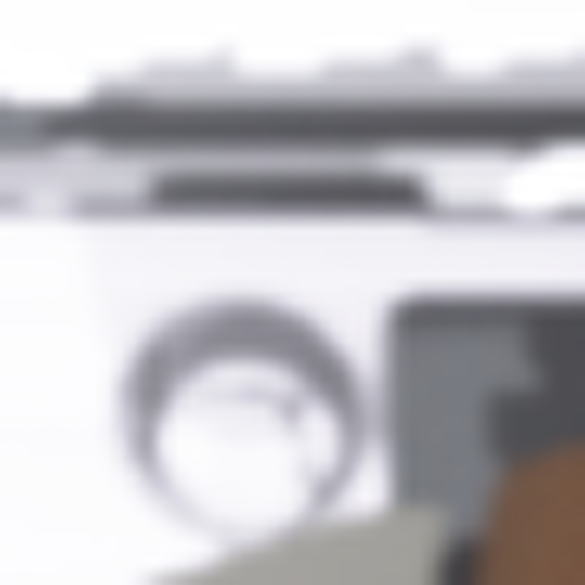

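Emit:
drive_tool([
  [[1,0,0,0.15,0,0,0],[1,0,0,0.15,0,0,0],[1,0,0,0.15,0,0,0],[1,0,0,0.15,0,0,0],[1,0,0,0.15,0,0,0],[1,0,0,0.15,0,0,0],[1,0,0,0.2,0,0,0],[1,0,0,0,0,0,0],[1,0,0,0,0,0,0]],
])

```text
time_s: 17.88
tcp_pos: [0.5001, 0.0534, 0.0973]
tcp_rot: [-2.387, -2.036, 0.008]
wrist_force: [-1.0, -6.6, -0.7]
gripper_width: 0.0238
```

```bash
python3 look.py 18 2; python3 st.py;python3 - <<'E'
from h import *
a=cv2.imread('pics/w18.png')
cv2.imwrite('pics/w18e.png',cv2.resize(a[180:225,200:245],None,fx=13,fy=13,interpolation=2))
E
```

```text
meanF [-1.27 -7.53 -0.71]
17.9833 [0.5001 0.0534 0.0974] F [-1.06 -7.74 -0.48] T [-1.662  0.296  0.016] w 0.0239
[[0.1581, 0.9874, -0.0062], [0.9874, -0.1581, 0.0001], [-0.0009, -0.0061, -1.0]] yaw 80.90200623883567
```

View pics/w18e.png

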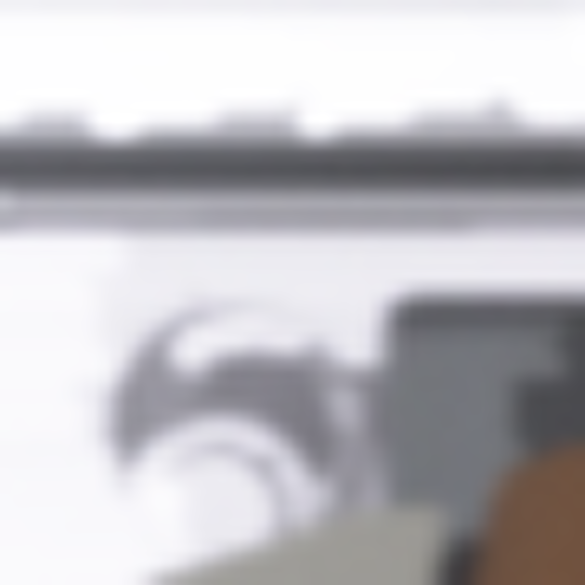

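Emit:
drive_tool([
  [[1,-0.2,0,0,0,0,0],[1,-0.2,0,0,0,0,0],[1,-0.2,0,0,0,0,0],[1,0,0,0,0,0,0],[1,0,0,0,0,0,0]],
])

```text
time_s: 18.4
tcp_pos: [0.4994, 0.0486, 0.0975]
tcp_rot: [-2.387, -2.034, 0.004]
wrist_force: [0.3, 0.6, 0.2]
gripper_width: 0.0237
```

```bash
python3 look.py 19 2; python3 st.py
```

```text
meanF [-0.03 -0.03 -1.  ]
18.5 [0.4994 0.0485 0.0975] F [-0.6   0.13 -1.05] T [ 0.062 -0.076  0.06 ] w 0.0235
[[0.1589, 0.9873, -0.0055], [0.9873, -0.1589, 0.0023], [0.0014, -0.0058, -1.0]] yaw 80.85455702726975
```

View pics/w19c.png

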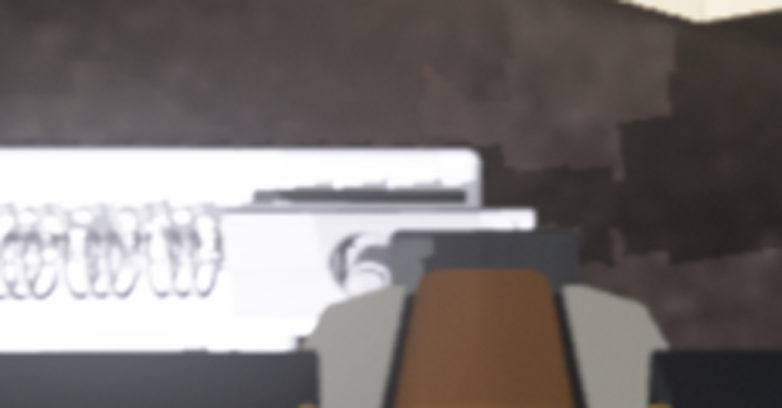

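Run:
```python
from h import *
c=dict(np.load('c19.npz')); u=np.array([.158,.987])
f=lambda a,b,z: unproj('wrist',(a/3.4+115-.35,b/3.4+135-.35),z,c)
t=f(536,212,.026)[:2]; l=f(222,212,.026)[:2]; pin=np.array([.4781,-.1062]); s=robot.state()['tcp_pos'][:2]
print('tip r',(t-pin)@u,'slot r',(t-pin)@u-.013,'inner end r',(l-pin)@u,'len',np.linalg.norm(t-l),'puller r',(s-pin)@u)
c0=dict(np.load('c18.npz'))
L=f(330,262,.026)[:2];print('eye r',(L-pin)@u+.007)
```

```text
tip r 0.1670832505448604 slot r 0.15408325054486038 inner end r 0.0995068063369643 len 0.06760576962398987 puller r 0.15603845969558347
eye r 0.12933740562171203
```

Emit:
drive_tool([
  [[1,-0.15,0,0,0,0,0],[1,-0.15,0,0,0,0,0],[1,-0.16,0,0,0,0,0],[1,0,0,0,0,0,0],[1,0,0,-0.1,0,0,0],[1,0,0,-0.15,0,0,0],[1,0,0,-0.15,0,0,0],[1,0,0,0,0,0,0]],
])

```text
time_s: 19.17
tcp_pos: [0.4987, 0.0434, 0.1017]
tcp_rot: [-2.388, -2.034, 0.005]
wrist_force: [0.4, 0.9, -0.6]
gripper_width: 0.024
```

```bash
python3 look.py 20 3; python3 st.py
```

```text
meanF [ 0.81  0.11 -0.65]
19.3167 [0.4987 0.0435 0.1015] F [ 1.23 -0.7  -0.48] T [-0.033 -0.227  0.008] w 0.0238
[[0.159, 0.9873, -0.0054], [0.9873, -0.159, 0.0017], [0.0008, -0.0056, -1.0]] yaw 80.85190545226374
```

View pics/w20c.png

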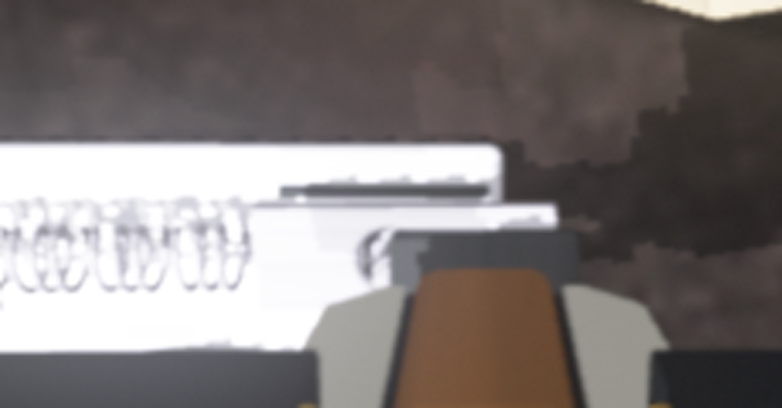

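Emit:
drive_tool([
  [[1,0,0.07,0,0,0,0],[1,0,0,-0.1,0,0,0],[1,0,0,-0.1,0,0,0],[1,0,0,0,0,0,0]],
])

```text
time_s: 19.65
tcp_pos: [0.4991, 0.0434, 0.1034]
tcp_rot: [-2.387, -2.034, 0.006]
wrist_force: [-0.0, 0.6, -0.6]
gripper_width: 0.0232
```

```bash
python3 look.py 21 3; python3 st.py
```

```text
meanF [ 0.19 -0.06 -0.91]
19.8 [0.4991 0.0434 0.1033] F [ 0.85 -0.57 -0.8 ] T [ 0.041  0.    -0.008] w 0.0239
[[0.159, 0.9873, -0.0061], [0.9873, -0.159, 0.0018], [0.0008, -0.0063, -1.0]] yaw 80.85224643996168
```

View pics/w21c.png

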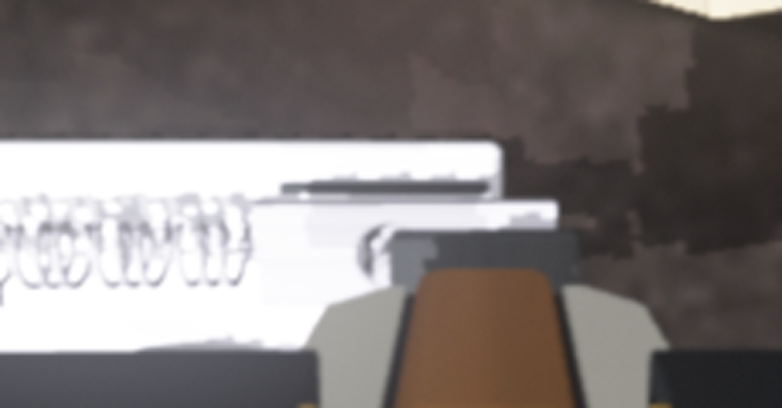

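Emit:
drive_tool([
  [[1,0,0,-0.15,0,0,0],[1,0,0,-0.15,0,0,0],[1,0,0,-0.15,0,0,0],[1,0,0,-0.15,0,0,0],[1,0,0,0,0,0,0]],
])

```text
time_s: 20.22
tcp_pos: [0.4995, 0.0433, 0.1097]
tcp_rot: [-2.388, -2.034, 0.005]
wrist_force: [-0.2, 0.0, 0.0]
gripper_width: 0.0241
```

```bash
python3 look.py 22 3; python3 st.py
python3 - <<'E'
from h import *
u=np.array([.158,.987]);pin=np.array([.4781,-.1062])
for n,t,l in(('21',(558,203),(250,203)),('22',(558,200),(258,200))):
  c=dict(np.load(f'c{n}.npz'))
  f=lambda a,b,z: unproj('wrist',(a/3.4+115-.35,b/3.4+135-.35),z,c)[:2]
  print(n,(f(*t,.026)-pin)@u,(f(*l,.026)-pin)@u)
E
```

```text
meanF [-0.33 -0.05 -1.3 ]
20.3667 [0.4993 0.0434 0.1094] F [-0.74  0.09 -1.46] T [-0.021  0.026  0.05 ] w 0.024
[[0.159, 0.9873, -0.0059], [0.9873, -0.159, 0.0018], [0.0008, -0.0061, -1.0]] yaw 80.85148562021189
21 0.16709174606576535 0.09914643538882649
22 0.1675111592804933 0.09956718734735438
```

View pics/w22c.png

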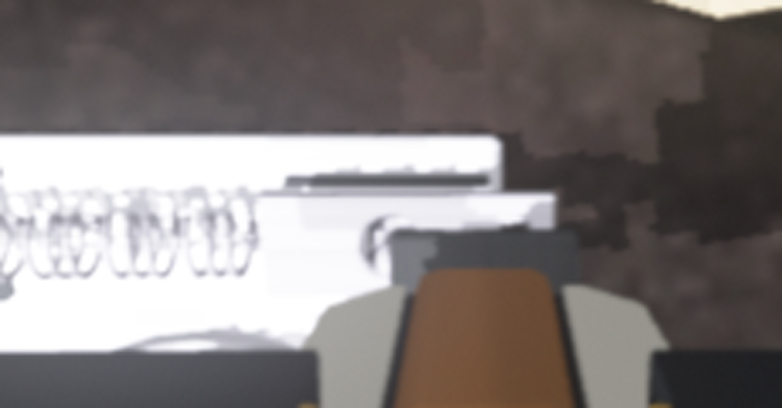

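Emit:
drive_tool([
  [[1,0,0,-0.2,0,0,0],[1,0,0,-0.3,0,0,0],[1,0,0,-0.5,0,0,0],[1,0,0,-1.5,0,0,0],[1,0,0,-2.5,0,0,0],[1,0,1.5,-1.5,0,0,0],[1,0,2,0,0,0,0],[1,0,1.5,0,0,0,0],[1,0,0,0,0,0,0]],
])

```text
time_s: 21.12
tcp_pos: [0.552, 0.0345, 0.1751]
tcp_rot: [-2.39, -2.035, 0.001]
wrist_force: [-0.4, -0.7, -0.2]
gripper_width: 0.0238
```

```bash
python3 - <<'E'
from h import *
for i in range(2): snap('wrist','w23')
a=cv2.imread('pics/w23.png')
cv2.imwrite('pics/w23c.png',cv2.resize(a[65:225,115:345],None,fx=3.4,fy=3.4,interpolation=2))
np.savez('c23.npz',**robot.get_calibration('wrist'))
E
python3 st.py
```

```text
21.2167 [0.5487 0.0353 0.174 ] F [-0.36  0.7  -0.17] T [-0.041 -0.023  0.04 ] w 0.0239
[[0.1591, 0.9872, -0.0068], [0.9873, -0.1591, 0.0019], [0.0008, -0.007, -1.0]] yaw 80.84688085413883
```

View pics/w23c.png

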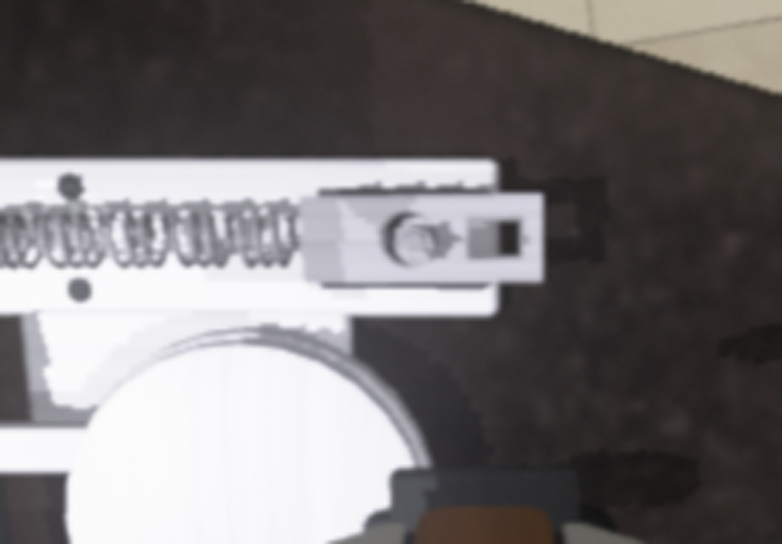

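Emit:
drive_tool([
  [[1,0,0,-2.5,0,0,0],[1,1.5,0.3,-2.5,0,0,0],[1,3.2,0.6,-1,0,0,0],[1,3.5,0.65,0,0,0,0],[1,3.5,0.65,0,0,0,0],[1,3.5,0.65,0,0,0,0],[1,3.5,0.65,0,0,0,0],[1,3.5,0.65,0,0,0,0],[1,2.3,0.45,0,0,0,0],[1,1.1,0.2,0,0,0,0.097],[1,0,0,0,0,0,0.097],[1,0,0,0,0,0,0]],
])

```text
time_s: 22.22
tcp_pos: [0.6361, 0.2814, 0.2331]
tcp_rot: [-2.574, -1.791, 0.009]
wrist_force: [-1.0, 0.1, -1.8]
gripper_width: 0.0235
```

```bash
python3 - <<'E'
from h import *
for i in range(2): snap('wrist','w24')
snap('top','t24')
c=robot.get_calibration('wrist'); np.savez('c24.npz',**c)
a=cv2.imread('pics/w24.png')
cv2.imwrite('pics/w24c.png',cv2.resize(a[115:265,200:320],None,fx=4,fy=4,interpolation=2))
E
python3 st.py .636 .281 .15
```

```text
22.3667 [0.6367 0.2798 0.2338] F [-0.19 -0.27 -1.28] T [0.004 0.008 0.01 ] w 0.0239
[[0.3439, 0.939, -0.007], [0.939, -0.3438, 0.0014], [-0.0011, -0.007, -1.0]] yaw 69.88834776904075
tool d cm [ 0.09 -0.05  8.38]
```

View pics/w24c.png

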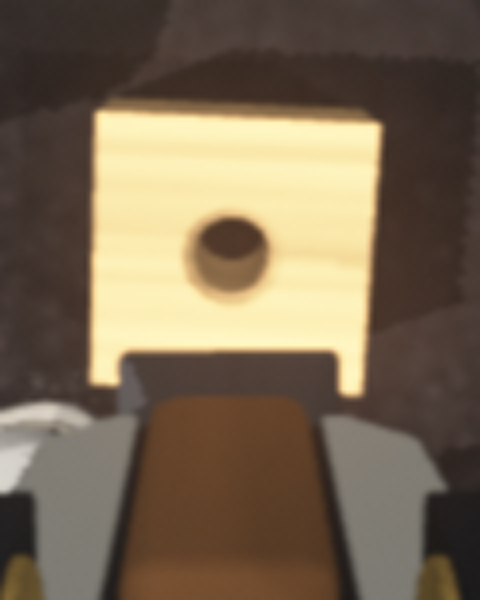

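Run:
```python
from h import *
c=dict(np.load('c24.npz'))
h=unproj('wrist',(226/4+200-.4,258/4+115-.4),.048,c);print(h)
t=robot.state()['tcp_pos'];y=np.array([.939,-.344]);x=np.array([.344,.939]);d=h[:2]-t[:2];print('hole rel TCP tool x,y',d@x,d@y)
```

```text
[0.63717762 0.27792313 0.048     ]
hole rel TCP tool x,y -0.0016305166359885238 0.0010899902425849243
```

Emit:
drive_tool([
  [[1,-0.05,-0.07,0,-0.007,0,0],[1,0,0,2,0,0,0],[1,0,0,3,0,0,0],[1,0,0,2.5,0,0,0],[1,0,0,1.5,0,0,0],[1,0,0,0.8,0,0,0],[1,0,0,0.5,0,0,0],[1,0,0,0.5,0,0,0],[1,0,0,0.3,0,0,0],[1,0,0,0,0,0,0]],
])

```text
time_s: 23.2
tcp_pos: [0.6369, 0.2799, 0.1233]
tcp_rot: [2.577, 1.795, 0.001]
wrist_force: [0.1, 0.6, -1.1]
gripper_width: 0.0236
```

```bash
python3 st.py .636 .281 .086
```

```text
23.2 [0.6369 0.2799 0.1233] F [ 0.06  0.56 -1.14] T [-0.02   0.026  0.   ] w 0.0236
[[0.3462, 0.9381, 0.0014], [0.9381, -0.3462, -0.0005], [0.0, 0.0015, -1.0]] yaw 69.74295400379903
tool d cm [ 0.07 -0.13  3.73]
```

Emit:
drive_tool([
  [[1,0,-0.05,0.5,0,0,0],[1,0,0,0.7,0,0,0],[1,0,0,0.7,0,0,0],[1,0,0,0.7,0,0,0],[1,0,0,0.5,0,0,0],[1,0,0,0.3,0,0,0],[1,0,0,0,0,0,0]],
])

```text
time_s: 23.78
tcp_pos: [0.6356, 0.28, 0.0876]
tcp_rot: [2.577, 1.796, -0.003]
wrist_force: [-0.0, 0.0, -1.5]
gripper_width: 0.024
```

Emit:
drive_tool([
  [[1,0,0,0.15,0,0,0],[1,0,0,0.1,0,0,0],[1,0,0,0,0,0,0]],
])

```text
time_s: 24.03
tcp_pos: [0.6364, 0.2802, 0.0865]
tcp_rot: [2.577, 1.795, 0.001]
wrist_force: [-0.4, -0.8, -0.2]
gripper_width: 0.0241
```

Emit:
drive_tool([
  [[1,0,0,0.08,0,0,0],[1,0,0,0,0,0,0],[1,0,0,0,0,0,0]],
])

```text
time_s: 24.28
tcp_pos: [0.6363, 0.2802, 0.0858]
tcp_rot: [2.577, 1.796, 0.001]
wrist_force: [0.0, -0.0, -1.7]
gripper_width: 0.0239
```

```bash
python3 look.py 25 3; python3 st.py
```

```text
meanF [ 0.15  0.33 -1.32]
24.4333 [0.6363 0.2802 0.0858] F [-0.43  0.45 -1.33] T [ 0.037 -0.019  0.007] w 0.024
[[0.3463, 0.9381, 0.0008], [0.9381, -0.3463, -0.0006], [-0.0003, 0.001, -1.0]] yaw 69.73942703819559
```

Emit:
drive_tool([
  [[1,0,0,0.08,0,0,0],[1,0,0,0.05,0,0,0],[1,0,0,0,0,0,0]],
])

```text
time_s: 24.68
tcp_pos: [0.6363, 0.2801, 0.0846]
tcp_rot: [2.577, 1.795, 0.001]
wrist_force: [-0.1, 0.5, 0.9]
gripper_width: 0.0237
```

```bash
python3 look.py 26 4; python3 st.py
```

```text
meanF [-0.63 -0.4   1.56]
24.8833 [0.6364 0.2802 0.0847] F [-0.83 -0.32  2.23] T [-0.032  0.177 -0.066] w 0.0237
[[0.3464, 0.9381, 0.001], [0.9381, -0.3464, -0.0005], [-0.0002, 0.0011, -1.0]] yaw 69.73432191750203
```

Emit:
drive_tool([
  [[0.6,0,0,0,0,0,0],[0.5,0,0,0,0,0,0],[0.4,0,0,0,0,0,0],[0.2,0,0,0,0,0,0],[0,0,0,0,0,0,0],[0,0,0,0,0,0,0],[0,0,0,0,0,0,0],[0,0,0,0,0,0,0]],
])

```text
time_s: 25.55
tcp_pos: [0.6362, 0.2802, 0.0843]
tcp_rot: [2.577, 1.796, 0.0]
wrist_force: [0.6, 0.0, -0.9]
gripper_width: 0.0729
```

```bash
python3 look.py 27 1; python3 st.py
```

```text
meanF [-0.01  0.06 -0.27]
25.6 [0.6363 0.2801 0.0843] F [-0.01  0.06 -0.27] T [-0.011 -0.044 -0.004] w 0.0766
[[0.3464, 0.9381, 0.0006], [0.9381, -0.3464, -0.0006], [-0.0004, 0.0008, -1.0]] yaw 69.73489845778455
```

View pics/w27.png

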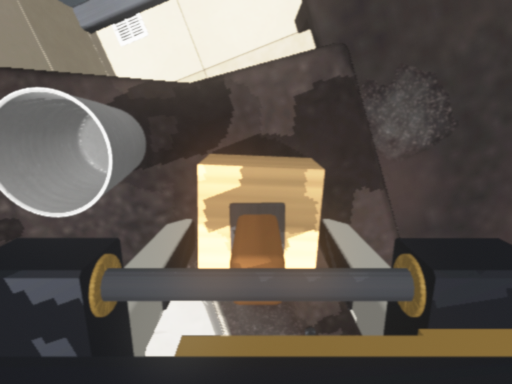

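Puller free, upright in the stand. I raise straight up and move back toward the base for a clear view.

Emit:
drive_tool([
  [[0,0,0,0,0,0,0],[0,0,0,-0.5,0,0,0],[0,0,0,-1.5,0,0,0],[0,0,0,-2.5,0,0,0],[0,0,0,-3.5,0,0,0],[0,0,0,-3.5,0,0,0],[0,0,0,-3.5,0,0,0],[0,0,-2,-1.5,0,0,0],[0,0,-3.5,0,0,0,0],[0,0,-3.5,0,0,0,0],[0,0,-3.5,0,0,0,0],[0,0,-3.5,0,0,0,0]],
])

```text
time_s: 26.6
tcp_pos: [0.4846, 0.3359, 0.2498]
tcp_rot: [2.577, 1.795, 0.002]
wrist_force: [0.3, -0.1, 0.1]
gripper_width: 0.0932
```

Emit:
drive_tool([
  [[0,0,-3.5,0,0,0,0],[0,0,-3.5,0,0,0,0],[0,0,-3.5,0,0,0,0],[0,0,-2,0,0,0,0],[0,0,0,0,0,0,0],[0,0,0,0,0,0,0]],
])

```text
time_s: 27.1
tcp_pos: [0.3682, 0.3794, 0.25]
tcp_rot: [2.575, 1.798, 0.003]
wrist_force: [0.7, -1.0, -0.3]
gripper_width: 0.0929
```

```bash
python3 st.py
python3 - <<'E'
from h import *
for n in('scene','top'): snap(n,'z'+n)
a=cv2.imread('pics/zscene.png')
cv2.imwrite('pics/zs.png',cv2.resize(a[130:265,115:340],None,fx=3.4,fy=3.4,interpolation=2))
a=cv2.imread('pics/ztop.png')
cv2.imwrite('pics/zt.png',cv2.resize(a[100:260,120:360],None,fx=3.3,fy=3.3,interpolation=2))
E
```

```text
27.1 [0.3682 0.3794 0.25  ] F [ 0.69 -0.98 -0.31] T [ 0.023 -0.002 -0.042] w 0.0929
[[0.3442, 0.9389, 0.0021], [0.9389, -0.3442, -0.0], [0.0007, 0.002, -1.0]] yaw 69.86545697198551
```

View pics/zs.png

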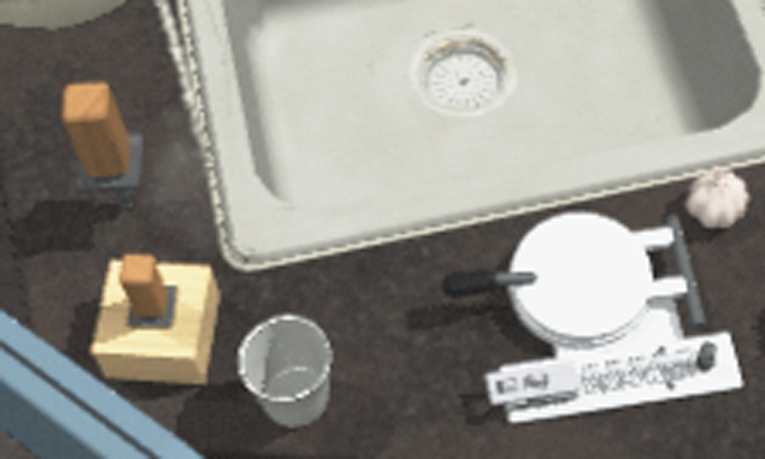

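View pics/zt.png

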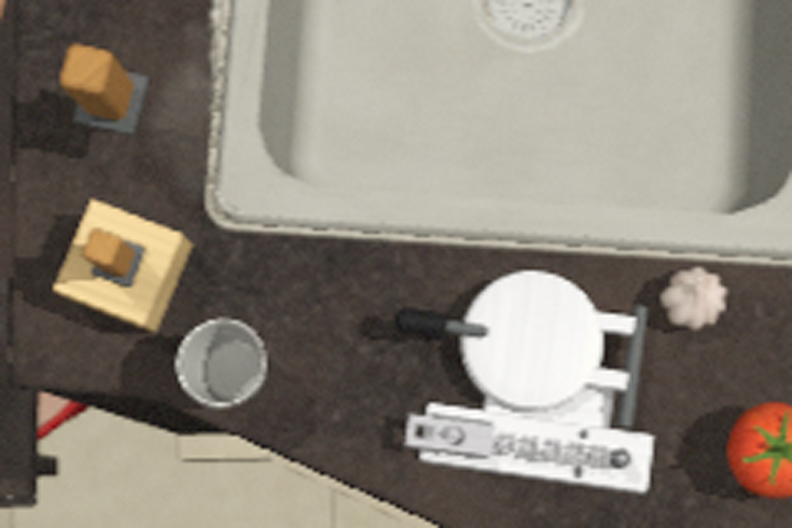

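Run:
```python
from h import *
c=dict(np.load('c23.npz'))
f=lambda a,b,z: unproj('wrist',(a/3.4+115-.35,b/3.4+65-.35),z,c)
for z in(.026,.034):
  q=[f(*p,z) for p in((303,196),(543,194),(544,282),(303,282))]
  print(z,[np.linalg.norm(q[i]-q[j]).round(4) for i,j in((0,1),(2,3),(1,2),(0,3))])
robot.close_job()
```

```text
0.026 [np.float64(0.066), np.float64(0.0676), np.float64(0.0241), np.float64(0.0236)]
0.034 [np.float64(0.0642), np.float64(0.0657), np.float64(0.0234), np.float64(0.0229)]
the job is handed in; nothing more can be done
```

The spring is hooked: its eye sits down over the anchor post, and the smaller puller is back upright in its stand. I handed the job in with about 27 s used of the 67 s. No contact or force problem showed up along the way.

**What I did:** I took the puller from the stand and found which way its toe points from the top-camera pictures. I then hooked the tag's slot and lifted and stretched the spring. The highest reading was about 8 N sideways, roughly 63 mm of stretch and well under the 85 mm limit. I lowered the eye over the post, backed the toe out and returned the puller.

**Last checks:**
- **Spring on post:** When I backed the puller off, the sideways force dropped from about 7.5 N to 0. The tag stayed put, with the post standing up through the eye.
- **Seated fully:** After I withdrew the puller, the tag measured 66–68 x 24 mm in the picture when taken at the seated height. That matches its real 67 x 24 mm, so it lies level and fully down. It also rules out the tag sitting much higher, but I judged this by sight only.
- **Puller in stand:** The force showed the guard resting on the stand's top before I let go. Both overview pictures show the puller upright.
- **Surroundings:** The tumbler, garlic, tomato and larger puller look unmoved, and the arm is clear of everything.

**What disagreed:** The wrist camera put the puller and stand hole up to about 5 mm differently from one view to the next. I therefore did the fine fitting from close views and by feel. I felt one light sideways touch of about 0.8 N while backing the toe out of the slot, and corrected it with a 0.7 mm shift.

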